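# Uncap, dial open and present a lockout lock

## Task

Lift the yellow dust cap off the blue combination lock and set it upright in the round grey cap holder. Then, with the lock still in its cradle, turn the dial until its white pointer clicks in at the green mark, pull the steel shackle straight up until it is fully open, and lift the open lock out of its cradle by the shackle. Finish while still holding it by the shackle, still and roughly level, about 15 cm above the cradle and touching nothing else; leave the other things on the bench alone.

Things in the scene. Friction and masses are not known exactly. Their poses are not given: they have to be found in the camera images.
- lock: loose blue combination lock, a block 132 x 58 x 38 mm, about 0.57 kg. Origin in the underside, below the middle of the shackle; own axes: block from x = -94 to +38, y = -29 to +29, top face z = 38 mm; dial on the top face at x = -66 (end nearer the robot), shackle at x = 0. Balanced: hangs nearly level from the shackle. Lies in the cradle, 2 mm play; the cap covers its dial at the start
- cradle: fixed aluminium tray that carries the lock and keeps it from turning: 148 x 74 mm (plus small feet at the ends), floor 8 mm thick, rim up to 20 mm. Origin on the bench; same x, y and axes as the lock lying in it. Fixed equipment 0.35 m high stands on both sides of the work: the press jig's amber post on the right (x 0.53 to 0.57, y below -0.09), the white tester on the left (y above 0.31)
- cap: loose yellow plastic dust cap, open below, 53 mm wide, skirt 43 mm high, on top a round grip knob 19 mm wide, from 46 to 78 mm above the rim; 50 g. Stands loosely over the dial (2.5 mm play) on the lock's top face; lift it straight up at least 45 mm to clear the dial. Origin: centre of its lower rim, z up
- cap_knob (a point): point on the cap's axis in the upper part of its grip knob, 66 mm above the rim (20 mm above the skirt's top, 12 mm below the knob's end)
- cap_holder: fixed grey round nest on a square foot 78 x 78 mm, for the cap standing upright: bore 60 mm wide, its floor 6 mm above the bench, rim 23 mm above the bench. Origin: centre of its underside on the bench, z up
- dial (a joint): dial angle, rad, counterclockwise from above positive; at 0 the pointer looks along the lock's -x (away from the shackle). Clicks into notches at 0, +-0.349, +-0.698 (20 degrees apart, about 0.07 N m to leave one), stops at +-0.9, keeps its notch when let go. Green mark (open) at -0.698, clockwise from the start; only there, within about 0.12 rad, is the shackle free
- dial_grip (a point): on the dial's axis in the middle of its black bar grip, 21 mm above the lock's top face; turns with the dial, x along the bar, white pointer at -x. Bar 36 mm long, 12 mm thick, from 5 to 31 mm above the top face, on a flange 42 mm across. The shackle's nearest leg is 46 mm from the dial's axis: open the fingers only part way here
- shackle (a joint): how far the shackle is pulled up out of the lock, m: 0 shut, 0.018 fully open (stop). Friction about 1 N, far less than the lock's weight; blocked unless the dial is at the green mark
- shackle_grip (a point): centre of the level top bar of the steel U-shackle, 32 mm above the lock's top face when shut. The bar is round, 10 mm thick, straight for 20 mm along the lock's x, legs at x = -15 and +15 mm; it moves up with the shackle
- grease_tin: bystander: small round tin with a blue lid, 54 mm wide, 24 mm high, loose; origin centre of its underside
- screwdriver: bystander: black screwdriver 184 mm long lying on the bench, loose
- test_plug: bystander: small cream-coloured plastic plug, 22 mm wide, 32 mm high, standing loose behind the lock
Mind the look-alikes: they are no part of the job. There is more than one size of the cap; the one meant has the size given above.

How it is judged:
On the way, in this order (a step that is already met when the one before it is completed fails the run):
1. the cap stands upright in the cap holder, let go (horizontal distance between cap and cap_holder below 0.007 m and z of cap in the frame of cap_holder below 0.01 m and angle between cap's own z axis and vertical below 0.12 rad and contact force between the fingers and cap below 0.1 N and linear speed of cap below 0.02 m/s), for 0.2 s.
2. the dial's pointer is at the green mark, shackle shut, lock in its cradle (value of joint dial between -0.8 and -0.6 rad and value of joint shackle below 0.004 m and z of lock in the frame of cradle below 0.012 m), for 0.2 s.
3. the shackle is pulled fully open (value of joint shackle above 0.015 m and contact force between the fingers and lock above 1 N), for 0.1 s.
At the end, for the whole second after the job is handed in: Held by its shackle, the lock hangs still 0.10 to 0.25 m above the cradle (within 0.12 m sideways), tilted under 0.4 rad, touching neither it nor the cap; shackle out over 14 mm, dial within 0.15 rad of the green mark; the cap stands in its holder, 7 mm off centre at most, down, upright (value of joint shackle above 0.014 m and value of joint dial between -0.85 and -0.55 rad and z of lock in the frame of cradle between 0.1 and 0.25 m and horizontal distance between lock and cradle below 0.12 m and angle between lock's own z axis and vertical below 0.4 rad and linear speed of lock below 0.04 m/s and contact force between the fingers and lock above 1 N and distance between the grasp point and shackle_grip below 0.03 m and contact force between lock and cradle below 0.05 N and contact force between lock and cap below 0.05 N and horizontal distance between cap and cap_holder below 0.007 m and z of cap in the frame of cap_holder below 0.01 m and angle between cap's own z axis and vertical below 0.12 rad); the arm keeps its last pose, push and grip.
It fails at once if the lock is lifted out of its cradle with the shackle shut (z of lock in the frame of cradle above 0.035 m and value of joint shackle below 0.01 m).
It fails at once if a bystander is disturbed (distance of any of grease_tin, screwdriver, test_plug from where it was at the start of the episode above 0.03 m).
It also fails if it takes over 67 s, if anything falls off the work surface, if the arm or the gripper's body presses on something with over 40 N, if the wrist force passes 120 N, or if a joint passes its speed limit or range.

## Robot

A 6-joint arm with a two-finger parallel gripper is mounted at the origin on a cart in front of the work surface, level with it; the furniture and walls round the work are solid. World frame = base frame: x ahead of the robot, y to its left, z up, the work surface at z = 0. Lengths are in m, angles in rad, forces in N, time in s.
With the tool pointing down it reaches from about 0.375 to 0.9 m from the base axis. Payload 3.1 kg.
Tool frame: the origin (TCP) lies midway between the tips of the shut fingers; the grasp point (between the pads) lies 19 mm behind it; x points along the fingers, y is the direction in which the jaws open and shut, and the axes are right-handed (so a half turn about x gives the same grasp; the last joint's range is limited). The gripper opens to 87 mm and grips with 3 to 60 N. Pads are 19 mm wide; open, the fingers measure 117 mm over their backs; the gripper's body (75 mm by 190 mm) begins 51 mm behind the grasp point.
Start: joints at [1.014, 0.527, 1.433, -0, 1.181, -0.178], TCP at [0.231, 0.581, 0.196] pointing down, gripper open.
Joint ranges: [-3.08, 3.08], [-0.75, 2.2], [0.22, 2.44], [-1.43, 4.57], [0, 2.65], [-2.85, 2.85]. Speed limits (rad/s): [2.79, 2.79, 3.14, 3.14, 3.14, 3.14].

## Interface

Orientations are given as a unit quaternion [w, x, y, z].
In Python, from cell import env gives the robot as it stands. The module is installed in compiled form; this text tells all that it offers.
- The arm moves only by the tool servo_tool, never from a script. Its arguments are lists of equal length, an entry for each row: "offset": the shift along the tool's x, y, z normalised to -1 to 1, where 1 is 0.3 m, a list of three; "rot": the turn, a rotation vector about the tool's x, y, z normalised to -1 to 1, where 1 is 5 degrees, a list of three. In form: {"offset": [[x, y, z], ...], "rot": [[wx, wy, wz], ...]}. A call has 1 to 5 rows; each row shifts and turns the commanded pose from where the row before left it, along the tool's axes as they then stand; what a row does not reach is not made up. A row lasts 1/10 s, in which the tool goes at most 50 mm and 8.59 degrees, less where a joint would pass 70% of its speed; a pose out of reach is approached as far as the arm can. A call with a number of a shift or a turn outside -1 to 1 is refused whole. A call with a gripper value outside its range is refused whole. "grip" is the closure, from 0 (fully open) to 1 (shut), set as the call begins (left out, the last holds). The fingers move at their own pace and stop on an object; the grip force is fixed at half the most. Time passes only in rows, so rows that do not move let the fingers close. It gives the time, the measured TCP pose, the force and the opening at its end, in the units of the state.
- env.observe(): the state, without advancing time (a new reading comes with each control period).
- env.snapshot(name): name is "scene" or "top" or "wrist"; returns a dict with "image" (420x560x3 uint8, red, green, blue), "fx", "fy", "cx", "cy" (pixels), "k1" (the pictures are not rectified: a ray, as slopes to the right and down, at radius r is drawn at 1 + k1 r^2 times it, then the intrinsics apply), "position" and "rotation" of the camera in the world; the wrist camera has in their place "mount" (4x4, takes a point from camera to tool coordinates, whose origin is the TCP and whose axes are the tool frame's). Camera axes: x right, y up, looking along -z (the intrinsics and any distortion apply to the point x, -y, -z); pixel columns grow to the right and rows downward; lengths in m; the calibration is good to about 2 mm. A picture is of the moment at which its call begins: read the wrist's pose just before it. There is no depth.
- env.hand_in(): hands the job in, once; it reports no verdict.
The state is a dict: "time_s": time; "q": joint angles; "qd": joint speeds; "effort": joint torques, N m; "tool_pos": TCP position; "eef_rot": TCP orientation; "force": force on the tool from outside, world axes, zero at the start; "torque": the same for the moment, N m; "opening": opening from 0.0 (shut) to 1.0 (fully open).
Only numpy, scipy, OpenCV 4.12 (cv2) and the standard library are available. Lean on these libraries where they do the work, as an engineer would, in place of code of your own. Each camera call takes 0.05 s, during which the arm holds its last target.

## Working session

There is one attempt and no reset: what is moved stays moved. The work goes in short steps, Python scripts to look and compute and a tool call to move; the robot and the scene stay as the last step left them, time stands still between calls to the robot, and variables do not carry over. Pictures are saved under pics/ and viewed, and the job is handed in when it is done.

Besides the shell and the picture viewer there is one more tool, called after ">>>" as name(argument=value, ...) on one line, values as JSON. servo_tool: Moves the arm, as the interface text tells. Its arguments: {"type":"object","properties":{"offset":{"type":"array"},"rot":{"type":"array"},"grip":{"type":"number"}},"required":["offset","rot"]}

```bash
mkdir -p pics; cat > h.py <<'E'
import numpy as np, cv2
from cell import env
from scipy.spatial.transform import Rotation as R
def rot(q): return R.from_quat([q[1],q[2],q[3],q[0]]).as_matrix()
def snap(n,f):
    s=env.observe(); d=env.snapshot(n)
    cv2.imwrite('pics/%s.png'%f, d['image'][:,:,::-1])
    if 'mount' in d:
        T=np.eye(4);T[:3,:3]=rot(s['eef_rot']);T[:3,3]=s['tool_pos']
        M=T@np.array(d['mount']); d['position']=M[:3,3]; d['rotation']=M[:3,:3]
    np.savez('pics/%s.npz'%f,**{k:np.array(v) for k,v in d.items()})
    return d
def load(f): return dict(np.load('pics/%s.npz'%f))
def Rm(d):
    r=np.array(d['rotation']); return r if r.shape==(3,3) else rot(r)
def ray(d,u,v):
    x=(u-d['cx'])/d['fx'];y=(v-d['cy'])/d['fy'];rd=np.hypot(x,y);r=rd
    for _ in range(30): r=rd/(1+d['k1']*r*r)
    s=r/rd if rd>0 else 1
    return Rm(d)@np.array([x*s,-y*s,-1.])
def onz(d,u,v,z):
    r=ray(d,u,v);p=np.array(d['position']);return p+r*(z-p[2])/r[2]
def proj(d,P):
    c=Rm(d).T@(np.array(P)-np.array(d['position']));x=c[0]/-c[2];y=-c[1]/-c[2];k=1+d['k1']*(x*x+y*y)
    return d['cx']+d['fx']*x*k, d['cy']+d['fy']*y*k
def tri(ds,uvs):
    A=np.zeros((3,3));b=np.zeros(3)
    for d,(u,v) in zip(ds,uvs):
        r=ray(d,u,v);r/=np.linalg.norm(r);P=np.eye(3)-np.outer(r,r);A+=P;b+=P@np.array(d['position'])
    return np.linalg.solve(A,b)
E
python3 - <<'E'
from h import *
for n in ['scene','top','wrist']:
    d=snap(n,n+'0');print(n,d['fx'],d['cx'],d['cy'],d['k1'],d['position'],np.array(d['rotation']).tolist())
print(env.observe())
E
```

```text
scene 431.28115265955074 286.40073173852295 209.56837238211838 0.024436313602855593 [ 0.11175328 -0.34441216  0.76770653] [0.821891345760506, 0.3002430407647382, -0.16359530442154097, -0.4556153076966921]
top 409.15953039750696 279.5253894751263 212.02192312482146 -0.026255544500471028 [ 0.55089182 -0.03106516  1.00839968] [0.7100122752114123, 0.018947805767706417, -0.015573645651779787, -0.7037620416496017]
wrist 309.6004329713061 284.32797487761974 212.61055078640692 -0.007329002028705778 [0.15529135 0.61057214 0.38429142] [[0.36898119493101694, -0.8885681568806454, -0.27257936159036217], [0.9294338331468043, 0.35200686198205006, 0.1106522431746705], [-0.0023722540579320553, -0.29417307778802676, 0.9557492206198245]]
{'time_s': 0.15, 'q': array([ 1.01449111e+00,  5.28292406e-01,  1.43359739e+00, -1.74321739e-05,
        1.18142442e+00, -1.78499648e-01]), 'qd': array([ 1.11640582e-03, -3.09439103e-03, -3.03445799e-03, -2.28252466e-04,
        1.21516134e-03,  4.29741775e-05]), 'effort': array([ 2.25471927e-04, -4.40431809e+01, -1.76843584e+01,  6.32989733e-02,
        5.52119664e-02, -1.18629741e-04]), 'tool_pos': array([0.23020049, 0.58040412, 0.19507541]), 'eef_rot': array([ 0.69431484,  0.13220899,  0.69474145, -0.13334918]), 'force': array([ 0.16926157, -0.88595999,  1.12452259]), 'torque': array([-0.00877023,  0.02983137,  0.01522107]), 'opening': 1.0038512119647536}
```

View pics/scene0.png

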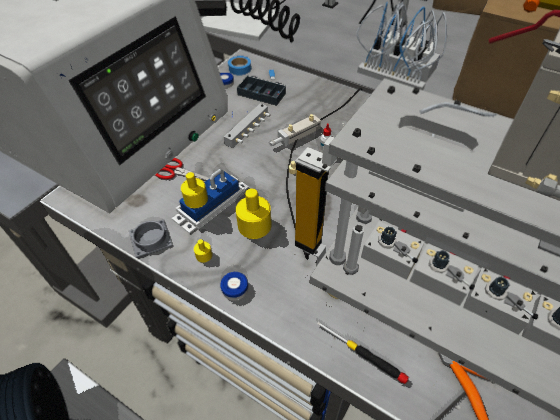

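View pics/top0.png

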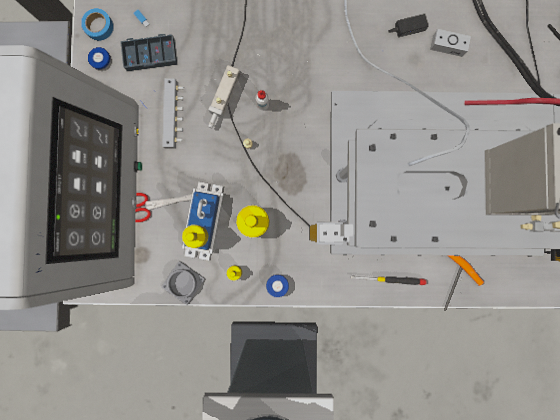

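View pics/wrist0.png

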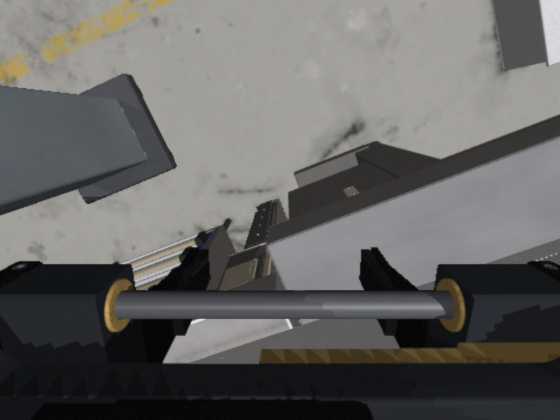

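```bash
python3 - <<'E'
from h import *
t=load('top0');s=load('scene0')
im=cv2.imread('pics/top0.png')[160:310,130:300];cv2.imwrite('pics/top0c.png',cv2.resize(im,None,fx=4.5,fy=4,interpolation=cv2.INTER_CUBIC)[:600])
im=cv2.imread('pics/scene0.png')[150:280,110:290];cv2.imwrite('pics/scene0c.png',cv2.resize(im,None,fx=4.4,fy=4.4,interpolation=cv2.INTER_CUBIC))
for n,d in (('top',t),('scene',s)):
    hsv=cv2.cvtColor(cv2.imread('pics/%s0.png'%n),cv2.COLOR_BGR2HSV)
    for nm,lo,hi in (('y',(22,130,90),(36,255,255)),('b',(105,120,40),(125,255,255))):
        m=cv2.inRange(hsv,lo,hi)
        k,l,st,c=cv2.connectedComponentsWithStats(m)
        for i in range(1,k):
            if st[i,4]>40: print(n,nm,st[i].tolist(),c[i].round(1))
for uv in ((205,222),(193,237),(182,283),(135,300),(277,286),(252,221),(235,272)): print(uv,onz(t,*uv,0.0).round(3),onz(t,*uv,0.12).round(3))
for uv in ((135,300),(50,302)): print(uv,onz(t,*uv,0.35).round(3))
E
```

```text
top y [236, 205, 33, 33, 820] [252.3 221. ]
top y [182, 225, 26, 23, 461] [194.4 236.2]
top y [227, 265, 15, 15, 172] [233.8 272.6]
top b [88, 47, 22, 22, 286] [98.6 57.9]
top b [188, 192, 29, 47, 632] [203.1 210.6]
top b [266, 275, 23, 22, 278] [277.1 285.5]
scene y [541, 0, 19, 5, 69] [551.7   1.5]
scene y [181, 172, 25, 36, 659] [193.2 191. ]
scene y [235, 188, 36, 51, 1360] [253. 215.]
scene y [194, 239, 17, 24, 312] [202.2 250.9]
scene y [346, 340, 12, 10, 70] [351.4 344.5]
scene b [220, 72, 13, 13, 87] [227.4  78.1]
scene b [180, 172, 59, 50, 945] [212.8 196.3]
scene b [220, 272, 28, 26, 436] [233.9 284.4]
scene b [322, 389, 9, 31, 95] [325.6 402.6]
(205, 222) [0.574 0.158 0.   ] [0.571 0.135 0.12 ]
(193, 237) [0.537 0.187 0.   ] [0.538 0.161 0.12 ]
(182, 283) [0.424 0.212 0.   ] [0.439 0.183 0.12 ]
(135, 300) [0.381 0.327 0.   ] [0.401 0.284 0.12 ]
(277, 286) [ 0.419 -0.021  0.   ] [ 0.435 -0.023  0.12 ]
(252, 221) [0.577 0.042 0.   ] [0.574 0.033 0.12 ]
(235, 272) [0.452 0.082 0.   ] [0.464 0.068 0.12 ]
(135, 300) [0.44  0.203 0.35 ]
(50, 302) [0.434 0.341 0.35 ]
```

View pics/top0c.png

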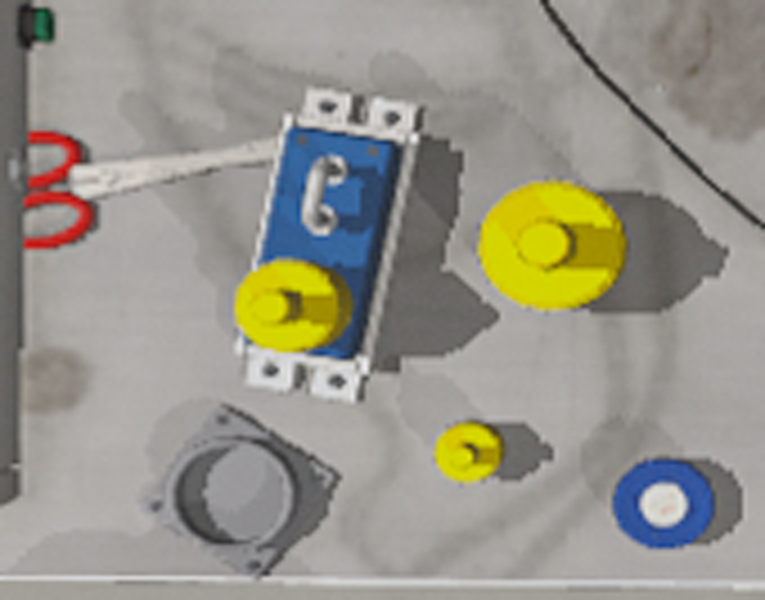

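View pics/scene0c.png

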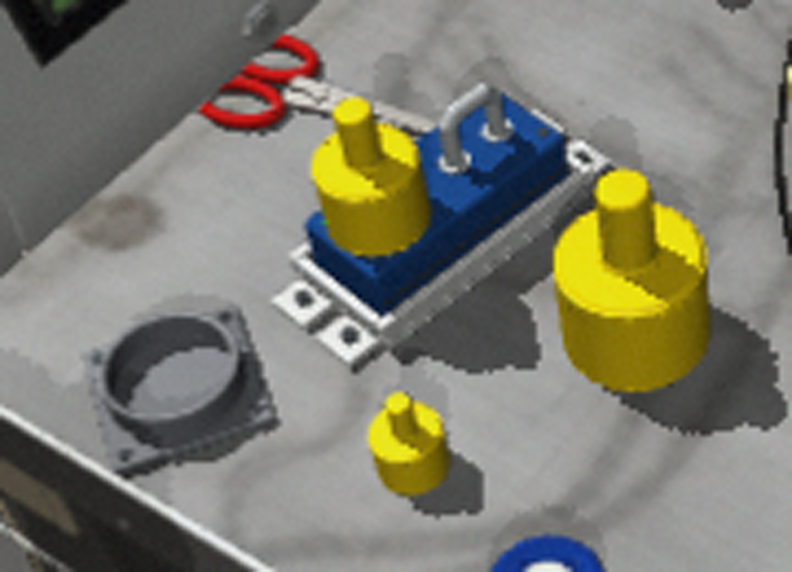

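```bash
cat >> h.py <<'E'
def plan(P,jaw=None,state=None):
    s=state or env.observe(); T=rot(s['eef_rot']); p=np.array(s['tool_pos'])
    o=T.T@(np.array(P)-p)
    print('t%.2f tcp'%s['time_s'],p.round(4),'x',T[:,0].round(3),'jaw deg',np.degrees(np.arctan2(T[1,1],T[0,1])).round(2),'open',round(s['opening'],3),'F',s['force'].round(2))
    print('tool offset m',o.round(4),'units(total)',(o/0.3).round(4))
    if jaw is not None:
        x=np.array([0,0,-1.]);y=np.array([np.cos(jaw),np.sin(jaw),0]);
        best=min(([x,sg*y,np.cross(x,sg*y)] for sg in(1,-1)),key=lambda c:np.linalg.norm(R.from_matrix(T.T@np.array(c).T).as_rotvec()))
        rv=np.degrees(R.from_matrix(T.T@np.array(best).T).as_rotvec())
        print('rotvec deg',rv.round(2),'units',(rv/5).round(3))
E
python3 - <<'E'
from h import *
t=load('top0');s=load('scene0')
def tc(x,y): return 130+x/4.5,160+y/4
def sc(x,y): return 110+x/4.4,150+y/4.4
k=[tc(272,306),sc(353,108)];print('knob end',tri([t,s],k),onz(t,*k[0],.124),onz(s,*k[1],.124))
h=[tc(238,492),sc(170,360)];print('holder',tri([t,s],h),onz(t,*h[0],.023),onz(s,*h[1],.023))
for a in ((327,162),(319,225)): print('bar end top',onz(t,*tc(*a),.083))
for a in ((487,90),(449,125)): print('bar end scene',onz(s,*sc(*a),.083))
o=env.observe();print(rot(o['eef_rot']).round(3));print(env.snapshot('wrist')['mount'])
plan([0.45,0.16,0.40],0)
E
```

```text
knob end [0.5398081  0.16434079 0.12735021] [0.53940362 0.16553701 0.124     ] [0.54234182 0.16649115 0.124     ]
holder [0.42658597 0.20341227 0.02996996] [0.42653038 0.20414509 0.023     ] [0.42889804 0.20968276 0.023     ]
bar end top [0.62077113 0.14838133 0.083     ]
bar end top [0.58493645 0.15177067 0.083     ]
bar end scene [0.61574633 0.14945351 0.083     ]
bar end scene [0.58596629 0.150409   0.083     ]
[[-0.001  0.369  0.929]
 [-0.001  0.929 -0.369]
 [-1.    -0.002 -0.   ]]
[[ 3.68282655e-04  2.94504933e-01 -9.55649888e-01 -1.89319821e-01]
 [ 9.99999923e-01  2.07331810e-05  3.91763402e-04  1.49223749e-04]
 [ 1.35189917e-04 -9.55649959e-01 -2.94504903e-01 -8.07867465e-02]
 [ 0.00000000e+00  0.00000000e+00  0.00000000e+00  1.00000000e+00]]
t0.20 tcp [0.2303 0.5805 0.1952] x [-0.001 -0.001 -1.   ] jaw deg 68.35 open 1.005 F [-0.21 -0.21 -1.18]
tool offset m [-0.2044 -0.31    0.3593] units(total) [-0.6814 -1.0335  1.1977]
rotvec deg [6.835e+01 3.000e-02 7.000e-02] units [1.367e+01 7.000e-03 1.500e-02]
```

>>> servo_tool(offset=[[-0.16, 0, 0], [-0.16, 0, 0], [-0.16, 0, 0], [-0.16, 0, 0], [0, 0, 0]], rot=[[-0.35, 0, 0], [-0.35, 0, 0], [-0.35, 0, 0], [-0.35, 0, 0], [-0.35, 0, 0]], grip=0)

```text
time_s: 0.7
tool_pos: [0.2322, 0.584, 0.3968]
eef_rot: [0.705, 0.084, 0.7, -0.074]
force: [0.7, -0.2, 0.4]
opening: 1.0
```

```bash
python3 - <<'E'
from h import *
plan([0.59,0.15,0.36],np.radians(77))
E
```

```text
t0.70 tcp [0.2322 0.584  0.3968] x [ 0.009  0.014 -1.   ] jaw deg 77.19 open 1.0 F [ 0.67 -0.19  0.42]
tool offset m [ 0.0337 -0.3444  0.4449] units(total) [ 0.1124 -1.1481  1.4831]
rotvec deg [ 0.19  0.3  -0.9 ] units [ 0.037  0.061 -0.18 ]
```

>>> servo_tool(offset=[[0, -0.096, 0.123], [0, -0.096, 0.123], [0, -0.096, 0.123], [0, -0.096, 0.123], [0, -0.096, 0.123]], rot=[[0, 0, 0], [0, 0, 0], [0, 0, 0], [0, 0, 0], [0, 0, 0]])

```text
time_s: 1.2
tool_pos: [0.3789, 0.3978, 0.3877]
eef_rot: [0.703, 0.079, 0.703, -0.079]
force: [0.5, 0.5, -0.1]
opening: 0.996
```

>>> servo_tool(offset=[[0, -0.096, 0.123], [0, -0.096, 0.123], [0, -0.096, 0.123], [0, -0.096, 0.123], [0, -0.096, 0.123]], rot=[[0, 0, 0], [0, 0, 0], [0, 0, 0], [0, 0, 0], [0, 0, 0]])

```text
time_s: 1.7
tool_pos: [0.5266, 0.2161, 0.3877]
eef_rot: [0.703, 0.079, 0.703, -0.079]
force: [0.6, -0.3, 0.7]
opening: 1.0
```

>>> servo_tool(offset=[[0.05, -0.096, 0.123], [0.06, -0.096, 0.123], [0, 0, 0], [0, 0, 0]], rot=[[0, 0, 0], [0, 0, 0], [0, 0, 0], [0, 0, 0]])

```text
time_s: 2.1
tool_pos: [0.5848, 0.1444, 0.3537]
eef_rot: [0.701, 0.08, 0.704, -0.08]
force: [-1.0, 0.6, 0.6]
opening: 0.999
```

```bash
python3 - <<'E'
from h import *
plan([0.59,0.15,0.36],np.radians(77))
d=snap('wrist','w1'); 
E
```

```text
t2.10 tcp [0.5848 0.1444 0.3537] x [-0.003  0.    -1.   ] jaw deg 76.97 open 0.999 F [-0.99  0.56  0.63]
tool offset m [-0.0064  0.0066  0.0038] units(total) [-0.0212  0.0221  0.0127]
rotvec deg [-0.03 -0.18  0.01] units [-0.007 -0.035  0.002]
```

View pics/w1.png

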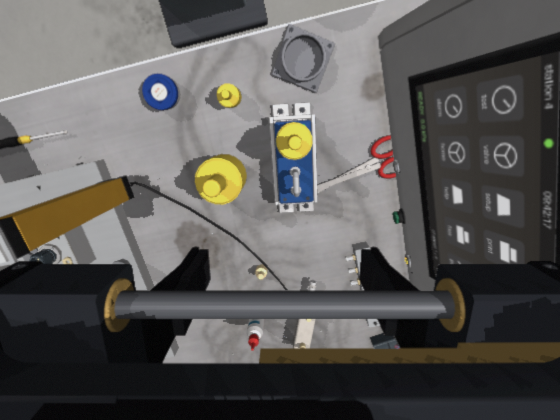

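```bash
python3 - <<'E'
from h import *
im=cv2.imread('pics/w1.png')[15:215,210:390];cv2.imwrite('pics/w1c.png',cv2.resize(im,None,fx=3,fy=3,interpolation=cv2.INTER_CUBIC))
E
```

```text
(no output)
```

View pics/w1c.png

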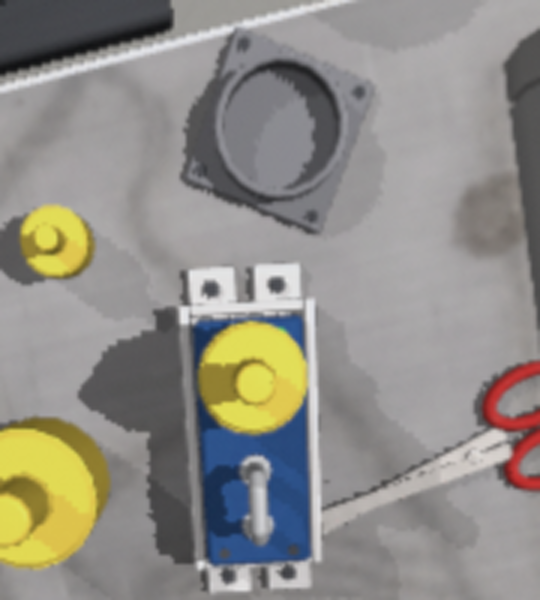

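```bash
python3 - <<'E'
from h import *
t=load('top0');s=load('scene0');w=load('w1')
def tc(x,y): return 130+x/4.5,160+y/4
def sc(x,y): return 110+x/4.4,150+y/4.4
def wc(x,y): return 210+x/3,15+y/3
print('knob end',onz(w,*wc(256,381),.124)); print('skirt top',onz(w,*wc(253,377),.089))
print('tri', tri([t,s,w],[tc(272,306),sc(353,108),wc(256,381)]))
print('holder rim',onz(w,*wc(279,129),.023),'bolts',onz(w,*wc(278.3,130.2),.006))
print('top bolts',onz(t,*tc(245,490),.006))
for a in ((256,470),(260,530)): print('bar',onz(w,*wc(*a),.083))
# lock top corners: near-left etc
for a in ((192,318),(306,318),(211,564),(313,558)): print('lockcorner',onz(w,*wc(*a),.046))
E
```

```text
knob end [0.53915723 0.16980416 0.124     ]
skirt top [0.53972115 0.16941053 0.089     ]
tri [0.54018746 0.16716245 0.12411935]
holder rim [0.42704423 0.21001861 0.023     ] bolts [0.42492097 0.21108868 0.006     ]
top bolts [0.42564239 0.20441425 0.006     ]
bar [0.58466401 0.16115915 0.083     ]
bar [0.61501174 0.15653826 0.083     ]
lockcorner [0.50686914 0.14594089 0.046     ]
lockcorner [0.52007488 0.2029898  0.046     ]
lockcorner [0.63645739 0.12544399 0.046     ]
lockcorner [0.64583566 0.18121924 0.046     ]
```

>>> servo_tool(offset=[[0.16, 0.03, 0], [0.16, 0.02, 0], [0.16, 0, 0], [0, 0, 0], [0, 0, 0]], rot=[[0, 0, 0], [0, -0.035, 0], [0, 0, 0], [0, 0, 0], [0, 0, 0]])

```text
time_s: 2.65
tool_pos: [0.5883, 0.1612, 0.212]
eef_rot: [0.704, 0.079, 0.702, -0.079]
force: [0.4, 1.0, 0.8]
opening: 1.001
```

```bash
python3 - <<'E'
from h import *
plan([0.59,0.15,0.36],np.radians(80))
d=snap('wrist','w2'); 
im=cv2.imread('pics/w2.png')[0:280,180:420];cv2.imwrite('pics/w2c.png',cv2.resize(im,None,fx=2.14,fy=2.14,interpolation=cv2.INTER_CUBIC))
E
```

```text
t2.65 tcp [0.5883 0.1612 0.212 ] x [ 0.003 -0.001 -1.   ] jaw deg 77.21 open 1.001 F [0.4  0.98 0.83]
tool offset m [-0.148  -0.0105  0.0047] units(total) [-0.4932 -0.0351  0.0156]
rotvec deg [-2.79  0.19 -0.01] units [-0.557  0.038 -0.002]
```

View pics/w2c.png

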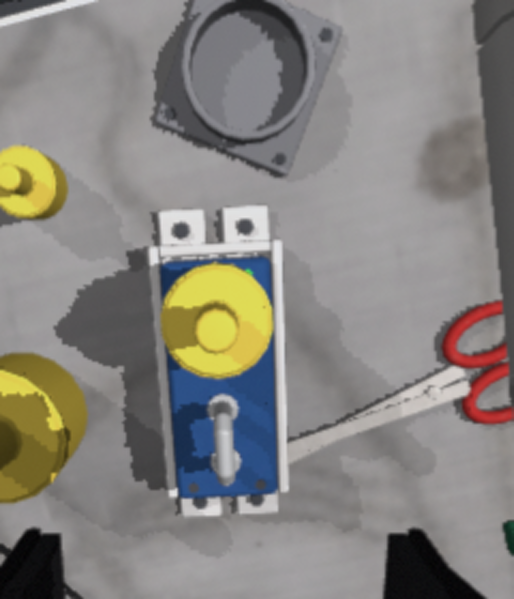

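```bash
python3 - <<'E'
from h import *
w=load('w2')
def c(x,y): return 180+x/2.143,y/2.143
print('knob end',onz(w,*c(217,327),.124),'skirt',onz(w,*c(217.5,321),.089))
print('tri w1 w2',tri([load('w1'),w],[(210+256/3,15+381/3),c(217,327)]))
L=[onz(w,*c(*a),.046)[:2] for a in ((161,258),(272,257),(177,496),(278,494))]
print(np.array(L).round(4))
for a,b in ((0,2),(1,3)): v=L[b]-L[a];print(np.degrees(np.arctan2(v[1],v[0])),np.linalg.norm(v))
m=sum(L)/4;print('mid',m)
B=[onz(w,*c(*a),.083)[:2] for a in ((221,402),(226,474))];print('bar',B,np.degrees(np.arctan2(*(B[1]-B[0])[::-1])))
F=[onz(w,*c(*a),.006)[:2] for a in ((181,230),(245,227),(201,502),(258,498))]
for a,b in ((0,2),(1,3)): v=F[b]-F[a];print('feet',np.degrees(np.arctan2(v[1],v[0])),np.linalg.norm(v))
print(sum(F)/4)
print('holder rim',onz(w,*c(250,65),.023))
E
```

```text
knob end [0.5383026 0.169793  0.124    ] skirt [0.53939077 0.1694353  0.089     ]
tri w1 w2 [0.53935972 0.169739   0.1171452 ]
[[0.5061 0.1469]
 [0.5182 0.2026]
 [0.6345 0.1234]
 [0.6461 0.18  ]]
-10.377574731472098 0.13053875899842796
-10.044742327727365 0.12984003803138233
mid [0.57622894 0.16322871]
bar [array([0.57846699, 0.16215505]), array([0.61535771, 0.156331  ])] -8.971409343221403
feet -9.439216674449298 0.16464419283048093
feet -9.346764376293011 0.1635313922538096
[0.57774943 0.16246241]
holder rim [0.42510661 0.21196077 0.023     ]
```

>>> servo_tool(offset=[[0, 0, -0.08], [0, 0, -0.08], [0, 0, 0], [0, 0, 0]], rot=[[-0.28, 0, 0], [-0.28, 0, 0], [0, 0, 0], [0, 0, 0]])

```text
time_s: 3.1
tool_pos: [0.5439, 0.1706, 0.2142]
eef_rot: [0.708, 0.062, 0.701, -0.062]
force: [1.1, -0.4, -0.1]
opening: 1.005
```

```bash
python3 - <<'E'
from h import *
plan([0.5387,0.1696,0.097],np.radians(80))
d=snap('wrist','w3'); 
E
```

```text
t3.10 tcp [0.5439 0.1706 0.2142] x [ 0.011 -0.    -1.   ] jaw deg 79.93 open 1.005 F [ 1.06 -0.41 -0.06]
tool offset m [ 0.1171 -0.0021 -0.0061] units(total) [ 0.3905 -0.0069 -0.0204]
rotvec deg [-0.07  0.59 -0.1 ] units [-0.014  0.119 -0.021]
```

View pics/w3.png

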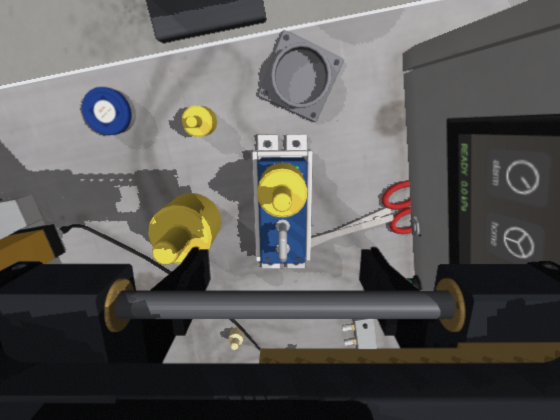

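```bash
python3 - <<'E'
from h import *
im=cv2.imread('pics/w3.png')[20:230,230:370];cv2.imwrite('pics/w3c.png',cv2.resize(im,None,fx=2.8,fy=2.8,interpolation=cv2.INTER_CUBIC))
plan([0.5387,0.1696,0.097],np.radians(80))
E
```

```text
t3.15 tcp [0.5442 0.1703 0.2136] x [ 0.01 -0.   -1.  ] jaw deg 79.9 open 1.003 F [-0.05  0.33  0.36]
tool offset m [ 0.1166 -0.0019 -0.0064] units(total) [ 0.3885 -0.0062 -0.0212]
rotvec deg [-0.1   0.56 -0.09] units [-0.019  0.111 -0.018]
```

View pics/w3c.png

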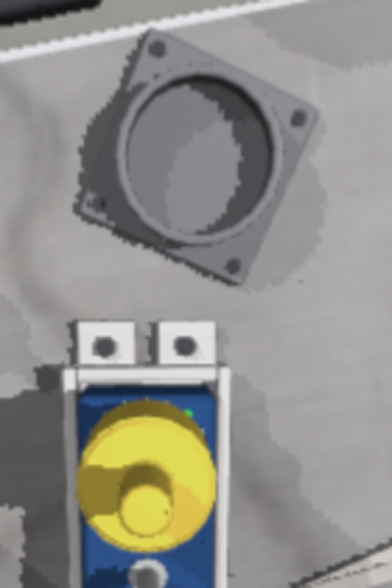

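```bash
python3 - <<'E'
from h import *
w=load('w3')
c=lambda x,y:(230+x/2.8,20+y/2.8)
print('knob end',onz(w,*c(147,509),.124),'skirt',onz(w,*c(147,484),.092))
print('rim',onz(w,*c(198.5,158),.023),'bolts',np.mean([onz(w,*c(*a),.007) for a in((157,48),(299,118),(234,266),(96,203))],0))
print('tri knob',tri([load('w1'),load('w2'),w],[(210+256/3,15+381/3),(180+217/2.143,327/2.143),c(147,509)]))
print('tri rim',tri([load('w1'),load('w2'),w],[(210+279/3,15+129/3),(180+250/2.143,65/2.143),c(198.5,158)]))
E
```

```text
knob end [0.53935098 0.16976811 0.124     ] skirt [0.5387695  0.16973597 0.092     ]
rim [0.4260886  0.21079524 0.023     ] bolts [0.42551374 0.21088441 0.007     ]
tri knob [0.5385532  0.16984717 0.12649619]
tri rim [0.42727945 0.21029964 0.0306313 ]
```

>>> servo_tool(offset=[[0.12, -0.006, -0.018], [0.12, 0, 0], [0.09, 0, 0], [0.05, 0, 0], [0, 0, 0]], rot=[[0, 0.11, 0], [0, 0, 0], [0, 0, 0], [0, 0, 0], [0, 0, 0]])

```text
time_s: 3.65
tool_pos: [0.5358, 0.1688, 0.0952]
eef_rot: [0.701, 0.062, 0.707, -0.063]
force: [-1.6, 0.6, -0.2]
opening: 0.999
```

```bash
python3 - <<'E'
from h import *
plan([0.5388,0.1697,0.097],np.radians(80))
d=snap('wrist','w4'); 
E
```

```text
t3.65 tcp [0.5358 0.1688 0.0952] x [-0.009  0.001 -1.   ] jaw deg 79.86 open 0.999 F [-1.59  0.56 -0.25]
tool offset m [-0.0019  0.0014  0.0028] units(total) [-0.0062  0.0047  0.0093]
rotvec deg [-0.14 -0.5   0.05] units [-0.029 -0.101  0.011]
```

View pics/w4.png

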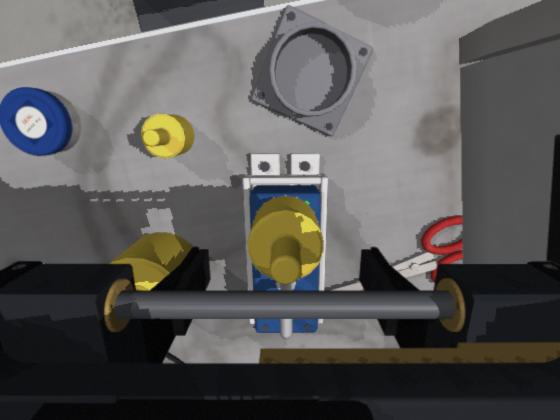

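>>> servo_tool(offset=[[0, 0, 0], [0, 0, 0]], rot=[[0, 0, 0], [0, 0, 0]])

```text
time_s: 3.9
tool_pos: [0.5372, 0.1694, 0.0982]
eef_rot: [0.703, 0.063, 0.705, -0.062]
force: [0.2, -0.2, 0.2]
opening: 1.003
```

```bash
python3 - <<'E'
from h import *
plan([0.5388,0.1697,0.097],np.radians(80))
E
```

```text
t3.90 tcp [0.5372 0.1694 0.0982] x [-0.003  0.001 -1.   ] jaw deg 79.89 open 1.003 F [ 0.22 -0.17  0.22]
tool offset m [0.0012 0.0006 0.0016] units(total) [0.0041 0.0021 0.0052]
rotvec deg [-0.11 -0.18 -0.05] units [-0.022 -0.036 -0.01 ]
```

>>> servo_tool(offset=[[0, 0, 0.005], [0, 0, 0], [0, 0, 0], [0, 0, 0], [0, 0, 0]], rot=[[0, -0.03, 0], [0, 0, 0], [0, 0, 0], [0, 0, 0], [0, 0, 0]], grip=1)

```text
time_s: 4.4
tool_pos: [0.5369, 0.169, 0.0968]
eef_rot: [0.703, 0.062, 0.706, -0.062]
force: [-0.4, 0.3, 0.4]
opening: 0.632
```

>>> servo_tool(offset=[[0, 0, 0], [0, 0, 0], [0, 0, 0]], rot=[[0, 0, 0], [0, 0, 0], [0, 0, 0]])

```text
time_s: 4.7
tool_pos: [0.5369, 0.169, 0.0967]
eef_rot: [0.703, 0.062, 0.706, -0.062]
force: [-0.1, 1.1, -0.5]
opening: 0.357
```

```bash
python3 - <<'E'
from h import *
plan([0.5388,0.1697,0.097],np.radians(80))
E
```

```text
t4.70 tcp [0.5369 0.169  0.0967] x [-0.004  0.001 -1.   ] jaw deg 79.9 open 0.357 F [-0.13  1.13 -0.47]
tool offset m [-0.0003  0.001   0.0017] units(total) [-0.001   0.0033  0.0057]
rotvec deg [-0.1  -0.23  0.01] units [-0.019 -0.046  0.002]
```

>>> servo_tool(offset=[[0, 0, 0.005], [0, 0, 0], [0, 0, 0], [0, 0, 0], [0, 0, 0]], rot=[[0, 0, 0], [0, 0, 0], [0, 0, 0], [0, 0, 0], [0, 0, 0]])

```text
time_s: 5.2
tool_pos: [0.5394, 0.1688, 0.0977]
eef_rot: [0.704, 0.062, 0.705, -0.062]
force: [-0.3, 0.6, 4.1]
opening: 0.012
```

```bash
python3 - <<'E'
from h import *
plan([0.5388,0.1697,0.097],np.radians(80))
E
```

```text
t5.20 tcp [0.5394 0.1688 0.0977] x [-0.002  0.001 -1.   ] jaw deg 79.91 open 0.012 F [-0.27  0.64  4.08]
tool offset m [ 0.0007  0.0007 -0.0008] units(total) [ 0.0023  0.0025 -0.0026]
rotvec deg [-0.09 -0.09 -0.03] units [-0.019 -0.019 -0.005]
```

```bash
python3 - <<'E'
from h import *
snap('wrist','w5');snap('scene','s5');snap('top','t5')
im=cv2.imread('pics/s5.png')[120:270,110:290];cv2.imwrite('pics/s5c.png',cv2.resize(im,None,fx=4,fy=4,interpolation=cv2.INTER_CUBIC))
E
```

```text
(no output)
```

View pics/w5.png

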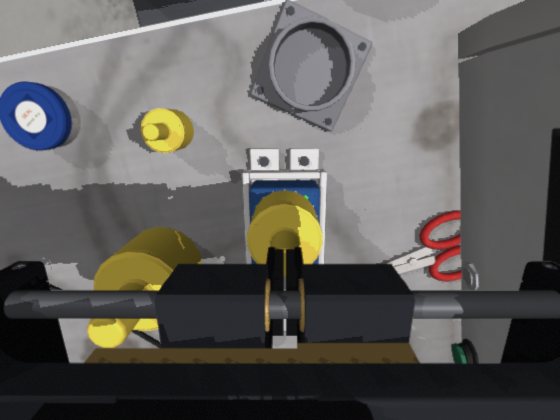

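View pics/s5c.png

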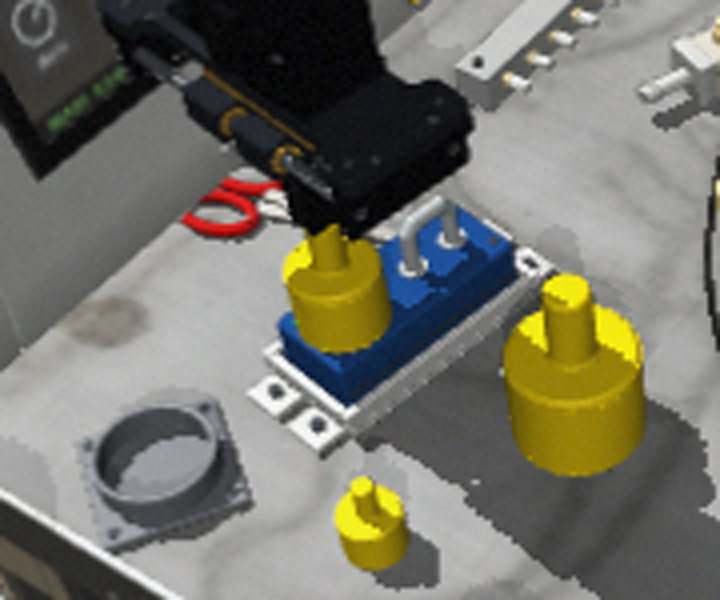

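```bash
python3 - <<'E'
from h import *
w=load('w5');s=load('s5')
o=env.observe();T=rot(o['eef_rot']);p=o['tool_pos']
for n,P in (('tcp',p),('grasp',p-0.019*T[:,0]),('knobend',[.5388,.1697,.124]),('knobbase',[.5388,.1697,.092]),('skirt top rear',[.5388-.0265,.1697,.089]),('skirt top front',[.5388+.0265,.1697,.089])):
    u=proj(s,P);print(n,np.round(proj(w,P),1),np.round(u,1),'s5c',round((u[0]-110)*4),round((u[1]-120)*4))
im=cv2.imread('pics/w5.png')[160:370,190:390];cv2.imwrite('pics/w5c.png',cv2.resize(im,None,fx=2.8,fy=2.8,interpolation=cv2.INTER_CUBIC))
plan([0.5388,0.1697,0.097],np.radians(80))
E
```

```text
tcp [284.4 245.1] [190.7 183.6] s5c 323 255
grasp [284.3 257.5] [189.1 177.4] s5c 316 230
knobend [285.6 261.6] [187.9 175. ] s5c 312 220
knobbase [285.4 240.7] [190.6 185.5] s5c 322 262
skirt top rear [278.5 202.4] [182.7 194.2] s5c 291 297
skirt top front [291.9 273.1] [198.8 178.9] s5c 355 236
t5.35 tcp [0.5394 0.1688 0.0977] x [-0.001  0.001 -1.   ] jaw deg 79.91 open 0.007 F [-0.56 -0.4   6.34]
tool offset m [ 0.0007  0.0007 -0.0008] units(total) [ 0.0024  0.0025 -0.0026]
rotvec deg [-0.09 -0.09 -0.03] units [-0.019 -0.018 -0.005]
```

View pics/w5c.png

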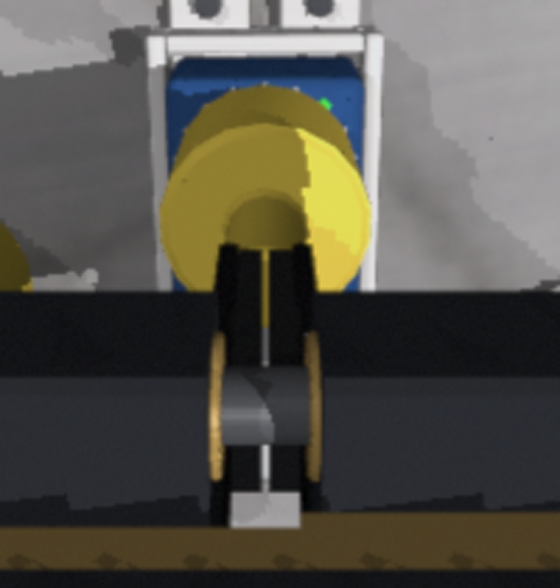

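```bash
python3 - <<'E'
from h import *
im=cv2.imread('pics/s5.png')[155:215,165:235];cv2.imwrite('pics/s5d.png',cv2.resize(im,None,fx=9,fy=9,interpolation=cv2.INTER_CUBIC))
im=cv2.imread('pics/scene0.png')[155:215,165:235];cv2.imwrite('pics/s0d.png',cv2.resize(im,None,fx=9,fy=9,interpolation=cv2.INTER_CUBIC))
E
```

```text
(no output)
```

View pics/s5d.png

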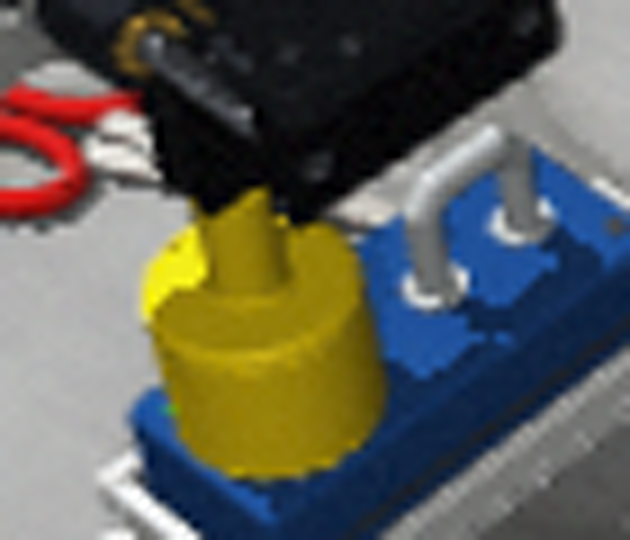

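View pics/s0d.png

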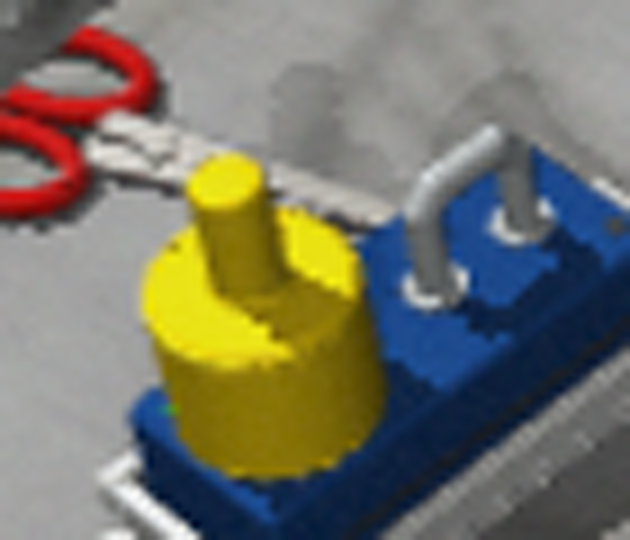

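>>> servo_tool(offset=[[0, 0, 0], [0, 0, 0], [0, 0, 0], [0, 0, 0]], rot=[[0, 0, 0], [0, 0, 0], [0, 0, 0], [0, 0, 0]], grip=0.6)

```text
time_s: 5.75
tool_pos: [0.5379, 0.1687, 0.0964]
eef_rot: [0.703, 0.062, 0.706, -0.062]
force: [0.4, 0.3, -0.6]
opening: 0.283
```

```bash
python3 - <<'E'
from h import *
plan([0.5388,0.1697,0.097],np.radians(80))
w=snap('wrist','w6');s=snap('scene','s6')
a=cv2.resize(cv2.imread('pics/w6.png')[200:340,190:390],None,fx=2.8,fy=2.8)
b=cv2.resize(cv2.imread('pics/s6.png')[140:220,150:240],None,fx=6,fy=6)
cv2.imwrite('pics/c6a.png',a);cv2.imwrite('pics/c6b.png',b)
E
```

```text
t5.75 tcp [0.5379 0.1687 0.0964] x [-0.005  0.    -1.   ] jaw deg 79.91 open 0.283 F [ 0.38  0.28 -0.57]
tool offset m [-0.0006  0.0012  0.0007] units(total) [-0.002   0.0039  0.0022]
rotvec deg [-0.09 -0.28  0.03] units [-0.019 -0.056  0.006]
```

View pics/c6a.png

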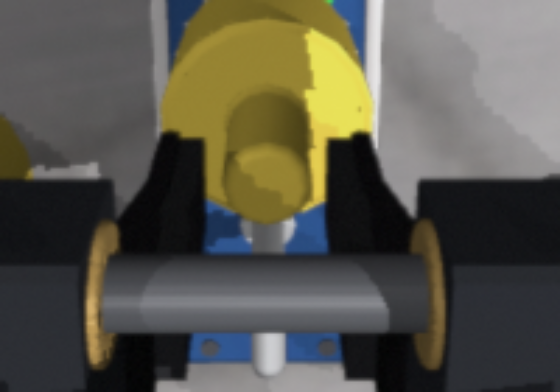

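View pics/c6b.png

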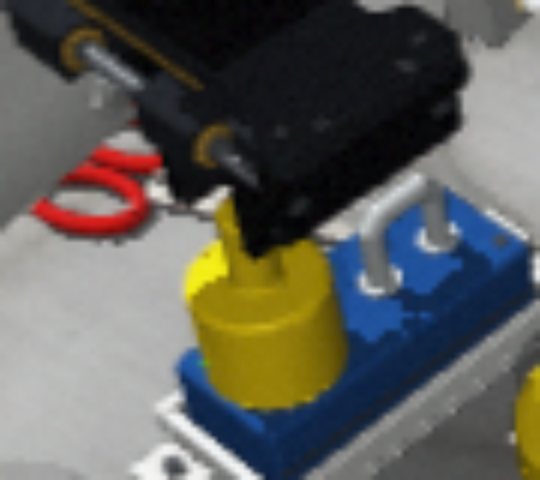

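```bash
python3 - <<'E'
from h import *
w=load('w6');s=load('s6');o=env.observe();T=rot(o['eef_rot']);p=o['tool_pos'];print(o['opening'],p)
for dy in(-.030,-.0174,.0174,.030):
  for dz in (-.0095,.0095):
    for dx in (0,-.01,-.019):
      P=p+T@np.array([dx,dy,dz]);a=proj(w,P);b=proj(s,P)
      print(dy,dz,dx,'w6crop',np.round([(a[0]-190)*2.8,(a[1]-200)*2.8]),'s6crop',np.round([(b[0]-150)*6,(b[1]-140)*6]))
E
```

```text
0.35266215537084705 [0.53780101 0.16866484 0.09620666]
-0.03 -0.0095 0 w6crop [135.  88.] s6crop [276. 324.]
-0.03 -0.0095 -0.01 w6crop [129. 103.] s6crop [272. 305.]
-0.03 -0.0095 -0.019 w6crop [123. 119.] s6crop [267. 287.]
-0.03 0.0095 0 w6crop [139. 162.] s6crop [318. 295.]
-0.03 0.0095 -0.01 w6crop [133. 181.] s6crop [314. 275.]
-0.03 0.0095 -0.019 w6crop [127. 200.] s6crop [310. 257.]
-0.0174 -0.0095 0 w6crop [189.  88.] s6crop [253. 306.]
-0.0174 -0.0095 -0.01 w6crop [186. 103.] s6crop [248. 287.]
-0.0174 -0.0095 -0.019 w6crop [182. 119.] s6crop [244. 269.]
-0.0174 0.0095 0 w6crop [191. 162.] s6crop [295. 277.]
-0.0174 0.0095 -0.01 w6crop [188. 181.] s6crop [290. 258.]
-0.0174 0.0095 -0.019 w6crop [184. 200.] s6crop [286. 240.]
0.0174 -0.0095 0 w6crop [339.  88.] s6crop [190. 258.]
0.0174 -0.0095 -0.01 w6crop [342. 103.] s6crop [185. 239.]
0.0174 -0.0095 -0.019 w6crop [346. 119.] s6crop [180. 221.]
0.0174 0.0095 0 w6crop [337. 162.] s6crop [231. 230.]
0.0174 0.0095 -0.01 w6crop [340. 181.] s6crop [227. 210.]
0.0174 0.0095 -0.019 w6crop [344. 200.] s6crop [222. 193.]
0.03 -0.0095 0 w6crop [393.  88.] s6crop [167. 241.]
0.03 -0.0095 -0.01 w6crop [399. 103.] s6crop [162. 222.]
0.03 -0.0095 -0.019 w6crop [405. 119.] s6crop [157. 204.]
0.03 0.0095 0 w6crop [389. 162.] s6crop [209. 213.]
0.03 0.0095 -0.01 w6crop [395. 181.] s6crop [204. 194.]
0.03 0.0095 -0.019 w6crop [401. 200.] s6crop [199. 176.]
```

>>> servo_tool(offset=[[0, 0.003, 0.002], [0, 0, 0], [0.04, 0, 0], [0.04, 0, 0], [0, 0, 0]], rot=[[0, -0.04, 0], [0, 0, 0], [0, 0, 0], [0, 0, 0], [0, 0, 0]], grip=0.5)

```text
time_s: 6.35
tool_pos: [0.5372, 0.1693, 0.0703]
eef_rot: [0.702, 0.062, 0.706, -0.063]
force: [-0.6, -0.5, 0.4]
opening: 0.497
```

```bash
python3 - <<'E'
from h import *
plan([0.5388,0.1697,0.070],np.radians(80))
w=snap('wrist','w7');s=snap('scene','s7')
a=cv2.resize(cv2.imread('pics/w7.png')[160:360,170:410],None,fx=2.8,fy=2.8)
b=cv2.resize(cv2.imread('pics/s7.png')[140:220,150:240],None,fx=6,fy=6)
cv2.imwrite('pics/c7a.png',a);cv2.imwrite('pics/c7b.png',b)
E
```

```text
t6.35 tcp [0.5372 0.1693 0.0703] x [-0.005 -0.001 -1.   ] jaw deg 79.9 open 0.497 F [-0.64 -0.48  0.36]
tool offset m [0.0003 0.0007 0.0015] units(total) [0.0011 0.0023 0.005 ]
rotvec deg [-0.1  -0.3   0.09] units [-0.02  -0.059  0.017]
```

View pics/c7a.png

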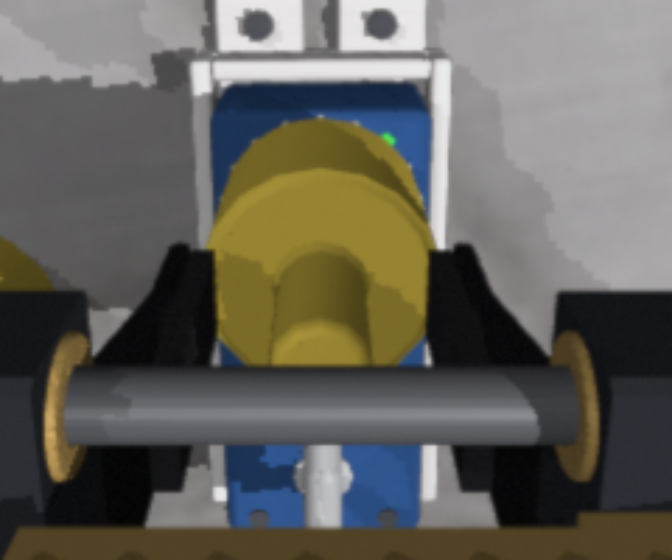

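View pics/c7b.png

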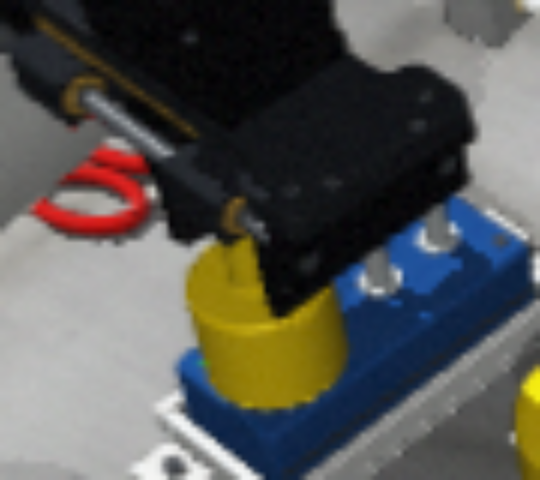

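>>> servo_tool(offset=[[0, 0.002, 0.004], [0, 0, 0], [0, 0, 0], [0, 0, 0], [0, 0, 0]], rot=[[0, 0, 0], [0, 0, 0], [0, 0, 0], [0, 0, 0], [0, 0, 0]], grip=1)

```text
time_s: 6.95
tool_pos: [0.5405, 0.1699, 0.0729]
eef_rot: [0.704, 0.062, 0.704, -0.062]
force: [-0.6, -0.3, -0.9]
opening: 0.211
```

>>> servo_tool(offset=[[0, 0, 0], [0, 0, 0], [0, 0, 0]], rot=[[0, 0, 0], [0, 0, 0], [0, 0, 0]])

```text
time_s: 7.25
tool_pos: [0.5405, 0.1699, 0.0728]
eef_rot: [0.704, 0.062, 0.704, -0.062]
force: [-0.3, 0.7, 1.5]
opening: 0.209
```

```bash
python3 - <<'E'
from h import *
plan([0.5388,0.1697,0.070],np.radians(80))
w=snap('wrist','w8')
a=cv2.resize(cv2.imread('pics/w8.png')[160:360,170:410],None,fx=2.8,fy=2.8)
cv2.imwrite('pics/c8a.png',a)
E
```

```text
t7.25 tcp [0.5405 0.1699 0.0728] x [-0. -0. -1.] jaw deg 79.91 open 0.209 F [-0.32  0.68  1.46]
tool offset m [ 0.0028 -0.0005 -0.0016] units(total) [ 0.0094 -0.0016 -0.0055]
rotvec deg [-0.09 -0.02  0.01] units [-0.019 -0.003  0.002]
```

View pics/c8a.png

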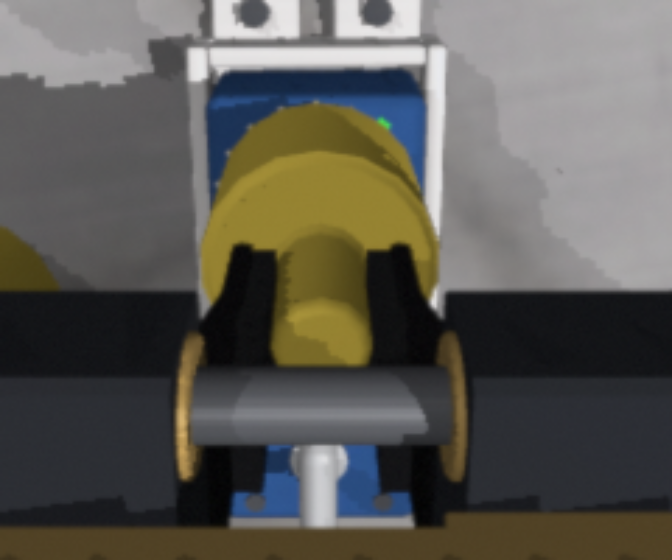

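>>> servo_tool(offset=[[-0.03, 0, 0], [-0.06, 0, 0], [-0.06, 0, 0], [-0.06, 0, 0], [-0.06, 0, 0]], rot=[[0, 0, 0], [0, 0, 0], [0, 0, 0], [0, 0, 0], [0, 0, 0]])

```text
time_s: 7.8
tool_pos: [0.5404, 0.17, 0.1549]
eef_rot: [0.704, 0.062, 0.704, -0.062]
force: [0.8, 0.5, -0.3]
opening: 0.209
```

>>> servo_tool(offset=[[-0.03, 0, 0], [0, 0, 0], [0, 0, 0]], rot=[[0, 0, 0], [0, 0, 0], [0, 0, 0]])

```text
time_s: 8.1
tool_pos: [0.5401, 0.1699, 0.1625]
eef_rot: [0.704, 0.062, 0.705, -0.062]
force: [0.3, 0.1, -0.8]
opening: 0.209
```

```bash
python3 - <<'E'
from h import *
plan([0.4260,0.2106,0.16],np.radians(80))
w=snap('wrist','w9');s=snap('scene','s9')
b=cv2.resize(cv2.imread('pics/s9.png')[100:270,110:290],None,fx=3.5,fy=3.5)
cv2.imwrite('pics/c9b.png',b)
E
```

```text
t8.10 tcp [0.5401 0.1699 0.1625] x [-0.001 -0.    -1.   ] jaw deg 79.9 open 0.209 F [ 0.29  0.08 -0.8 ]
tool offset m [ 0.0026  0.0201 -0.1194] units(total) [ 0.0086  0.067  -0.3981]
rotvec deg [-0.1  -0.06  0.02] units [-0.019 -0.012  0.003]
```

View pics/w9.png

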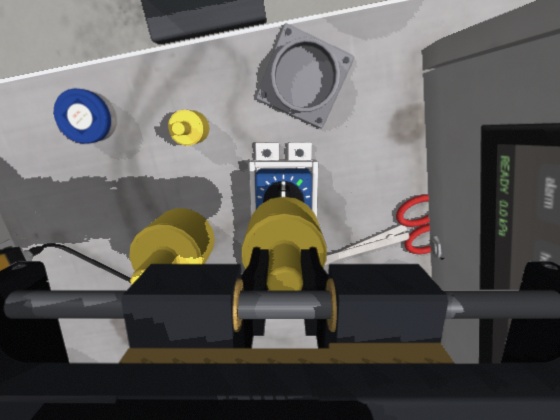

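View pics/c9b.png

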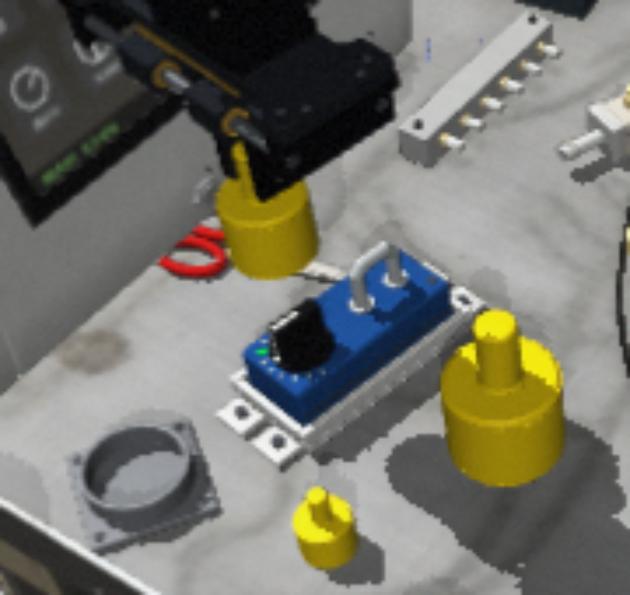

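>>> servo_tool(offset=[[-0.02, 0, 0], [-0.02, 0, 0], [0, 0, 0], [0, 0, 0], [0, 0, 0]], rot=[[-1, 0, 0], [-1, 0, 0], [-1, 0, 0], [-1, 0, 0], [-1, 0, 0]])

```text
time_s: 8.7
tool_pos: [0.5398, 0.1698, 0.1736]
eef_rot: [0.7, -0.093, 0.702, 0.093]
force: [-0.1, -0.3, 0.2]
opening: 0.209
```

>>> servo_tool(offset=[[0, 0, 0], [0, 0, 0], [0, 0, 0], [0, 0, 0], [0, 0, 0]], rot=[[-1, 0, 0], [-1, 0, 0], [-1, 0, 0], [-1, 0, 0], [-1, 0, 0]])

```text
time_s: 9.2
tool_pos: [0.5398, 0.1698, 0.1736]
eef_rot: [0.663, -0.242, 0.665, 0.243]
force: [-0.1, -0.6, 0.1]
opening: 0.203
```

>>> servo_tool(offset=[[0, 0, 0], [0, 0, 0], [0, 0, 0], [0, 0, 0], [0, 0, 0]], rot=[[-1, 0, 0], [-1, 0, 0], [-1, 0, 0], [-1, 0, 0], [-1, 0, 0]])

```text
time_s: 9.7
tool_pos: [0.5398, 0.1698, 0.1735]
eef_rot: [0.595, -0.38, 0.597, 0.381]
force: [-0.5, -0.3, -1.3]
opening: 0.212
```

>>> servo_tool(offset=[[0, 0, 0], [0, 0, 0], [0, 0, 0], [0, 0, 0], [0, 0, 0]], rot=[[-1, 0, 0], [-1, 0, 0], [-1, 0, 0], [0, 0, 0], [0, 0, 0]])

```text
time_s: 10.2
tool_pos: [0.54, 0.1706, 0.174]
eef_rot: [0.541, -0.454, 0.543, 0.454]
force: [-0.4, 0.5, -0.8]
opening: 0.202
```

```bash
python3 - <<'E'
from h import *
plan([0.4260,0.2106,0.16],np.radians(170))
print(env.observe()['q'].round(3))
w=snap('wrist','w10')
E
```

```text
t10.20 tcp [0.54   0.1706 0.174 ] x [-0.002 -0.001 -1.   ] jaw deg 169.86 open 0.202 F [-0.43  0.51 -0.8 ]
tool offset m [0.0141 0.1192 0.0194] units(total) [0.0471 0.3973 0.0645]
rotvec deg [-0.14 -0.1  -0.09] units [-0.028 -0.021 -0.018]
[ 1.090e-01  4.760e-01  1.604e+00 -1.000e-03  1.064e+00 -2.854e+00]
```

View pics/w10.png

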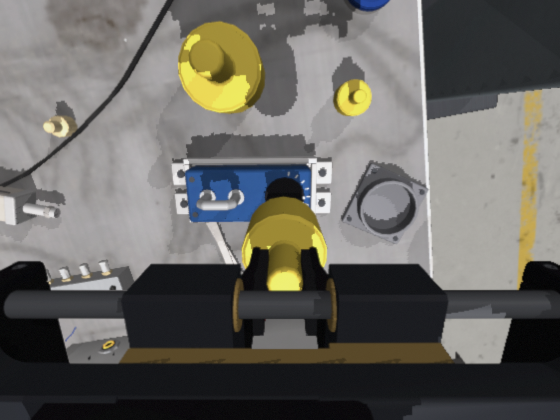

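>>> servo_tool(offset=[[0, 0, 0], [0, 0, 0], [0, 0, 0], [0, 0, 0]], rot=[[1, 0, 0], [1, 0, 0], [1, 0, 0], [0, 0, 0]])

```text
time_s: 10.65
tool_pos: [0.5402, 0.1706, 0.1745]
eef_rot: [0.596, -0.379, 0.597, 0.379]
force: [-0.0, 0.0, -0.1]
opening: 0.21
```

```bash
python3 - <<'E'
from h import *
plan([0.4260,0.2106,0.16],np.radians(155))
print(env.observe()['q'].round(3))
for a in('w8','w9','w10'):
    im=cv2.imread('pics/%s.png'%a);hsv=cv2.cvtColor(im,cv2.COLOR_BGR2HSV);m=cv2.inRange(hsv,(22,120,60),(36,255,255))
    # rows of the skirt: width by row
    for r in range(185,262,6):
        xs=np.where(m[r,225:345])[0]+225
        if len(xs): print(a,r,xs.min(),xs.max(),(xs.min()+xs.max())/2)
w=load('w10');im=cv2.imread('pics/w10.png')[140:300,220:350];cv2.imwrite('pics/w10c.png',cv2.resize(im,None,fx=3.7,fy=3.7,interpolation=cv2.INTER_CUBIC))
E
```

```text
t10.65 tcp [0.5402 0.1706 0.1745] x [-0.001 -0.001 -1.   ] jaw deg 154.85 open 0.21 F [-0.01  0.04 -0.09]
tool offset m [ 0.0145  0.1204 -0.0123] units(total) [ 0.0484  0.4013 -0.041 ]
rotvec deg [-0.15 -0.09 -0.01] units [-0.03  -0.019 -0.003]
[ 1.090e-01  4.760e-01  1.603e+00 -1.000e-03  1.064e+00 -2.593e+00]
w8 197 280 283 281.5
w8 203 263 303 283.0
w8 209 257 309 283.0
w8 215 252 314 283.0
w8 221 250 316 283.0
w8 227 248 319 283.5
w8 233 246 320 283.0
w8 239 245 322 283.5
w8 245 243 325 284.0
w8 251 242 325 283.5
w8 257 242 325 283.5
w9 197 277 289 283.0
w9 203 263 303 283.0
w9 209 257 310 283.5
w9 215 252 314 283.0
w9 221 250 316 283.0
w9 227 248 319 283.5
w9 233 246 320 283.0
w9 239 244 323 283.5
w9 245 242 325 283.5
w9 251 242 325 283.5
w9 257 242 325 283.5
w10 197 277 289 283.0
w10 203 264 302 283.0
w10 209 257 309 283.0
w10 215 253 314 283.5
w10 221 251 316 283.5
w10 227 249 318 283.5
w10 233 247 321 284.0
w10 239 244 323 283.5
w10 245 242 325 283.5
w10 251 242 326 284.0
w10 257 242 325 283.5
```

View pics/w10c.png

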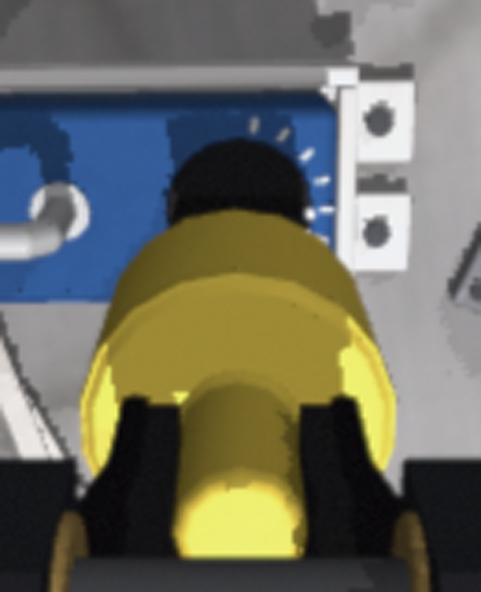

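```bash
python3 - <<'E'
from h import *
d=env.snapshot('wrist');M=np.array(d['mount'])
dd=dict(d);dd['position']=M[:3,3];dd['rotation']=M[:3,:3]
def onx(u,v,x):
    r=ray(dd,u,v);p=M[:3,3];return p+r*(x-p[0])/r[0]
print('rim near',onx(283.4,196.5,.0268)+[0,0,.0265]); print('top near',onx(283.4,213,-.0162)+[0,0,.0265],onx(283.4,213,-.019)+[0,0,.0265])
print('sides at widest',onx(242,254,-.0162),onx(325,254,-.0162))
print('knob end centre',onx(220+240/3.7,140+538/3.7,-.0512))
E
```

```text
rim near [ 0.0268     -0.00106593 -0.000114  ]
top near [-0.0162     -0.00093582 -0.00098759] [-0.019      -0.00092653 -0.00185287]
sides at widest [-0.0162     -0.02622956 -0.00129948] [-0.0162      0.02442512 -0.00129619]
knob end centre [-0.0512     -0.00012125 -0.00015579]
```

>>> servo_tool(offset=[[0, 0.1, 0], [0, 0.1, 0], [0, 0, 0], [0, 0, 0]], rot=[[-0.03, 0, 0], [0, 0, 0], [0, 0, 0], [0, 0, 0]])

```text
time_s: 11.1
tool_pos: [0.4861, 0.1963, 0.1749]
eef_rot: [0.596, -0.381, 0.596, 0.38]
force: [-0.2, -0.6, 0.1]
opening: 0.207
```

```bash
python3 - <<'E'
from h import *
plan([0.4260,0.2106,0.16],np.radians(155))
w=snap('wrist','w11')
im=cv2.imread('pics/w11.png')[100:300,260:480];cv2.imwrite('pics/w11c.png',cv2.resize(im,None,fx=3,fy=3,interpolation=cv2.INTER_CUBIC))
E
```

```text
t11.10 tcp [0.4861 0.1963 0.1749] x [ 0.001 -0.001 -1.   ] jaw deg 155.12 open 0.207 F [-0.18 -0.61  0.05]
tool offset m [ 0.0149  0.0605 -0.0123] units(total) [ 0.0496  0.2018 -0.0411]
rotvec deg [ 0.12 -0.06  0.07] units [ 0.025 -0.012  0.013]
```

View pics/w11c.png

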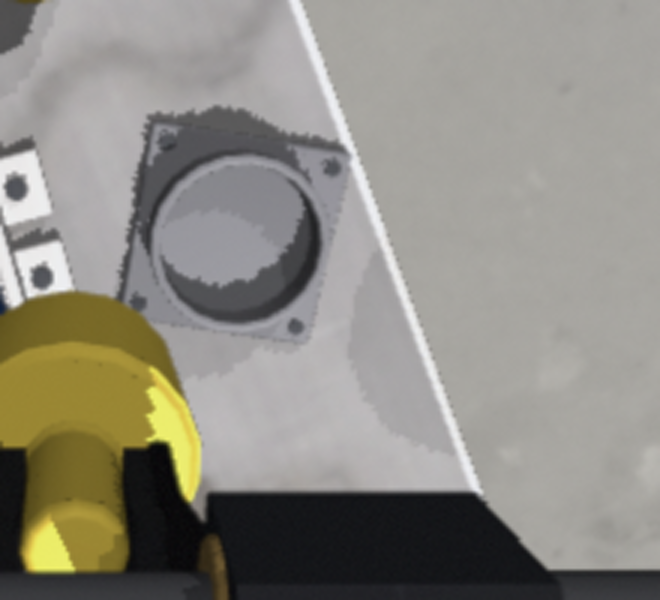

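```bash
python3 - <<'E'
from h import *
w=load('w11')
c=lambda x,y:(260+x/3,100+y/3)
print('rim',onz(w,*c(236,238),.023),'bolts',np.mean([onz(w,*c(*a),.007) for a in((167,139),(332,167),(295,327),(139,301))],0))
b=[onz(w,*c(*a),.007) for a in((167,139),(332,167),(295,327),(139,301))]
w3=load('w3');c3=lambda x,y:(230+x/2.8,20+y/2.8)
b3=[onz(w3,*c3(*a),.007) for a in((157,48),(299,118),(234,266),(96,203))]
print([np.linalg.norm(b[i]-b[i-1]).round(4) for i in range(4)],[np.linalg.norm(b3[i]-b3[i-1]).round(4) for i in range(4)])
E
```

```text
rim [0.42526315 0.20796245 0.023     ] bolts [0.42463289 0.21061083 0.007     ]
[np.float64(0.0639), np.float64(0.0641), np.float64(0.0643), np.float64(0.0637)] [np.float64(0.0645), np.float64(0.0645), np.float64(0.064), np.float64(0.0649)]
```

```bash
python3 - <<'E'
from h import *
plan([0.4246,0.2114,0.10],np.radians(155))
E
```

```text
t11.15 tcp [0.4871 0.1961 0.175 ] x [ 0.002 -0.001 -1.   ] jaw deg 155.07 open 0.205 F [ 0.64  0.64 -1.15]
tool offset m [ 0.0749  0.0632 -0.0124] units(total) [ 0.2497  0.2107 -0.0415]
rotvec deg [ 0.07 -0.03  0.11] units [ 0.013 -0.006  0.022]
```

>>> servo_tool(offset=[[0, 0.1, -0.02], [0, 0.11, -0.02], [0.12, 0, 0], [0.12, 0, 0], [0, 0, 0]], rot=[[0, 0, 0], [0, 0, 0], [0, 0, 0], [0, 0, 0], [0, 0, 0]])

```text
time_s: 11.65
tool_pos: [0.4219, 0.2108, 0.0996]
eef_rot: [0.593, -0.379, 0.599, 0.38]
force: [-1.2, -1.3, -0.3]
opening: 0.209
```

>>> servo_tool(offset=[[0, 0, 0], [0, 0, 0]], rot=[[0, 0, 0], [0, 0, 0]])

```text
time_s: 11.85
tool_pos: [0.426, 0.2119, 0.104]
eef_rot: [0.597, -0.381, 0.596, 0.379]
force: [0.2, 0.5, -1.0]
opening: 0.21
```

```bash
python3 - <<'E'
from h import *
plan([0.4246,0.2114,0.035],np.radians(155))
w=snap('wrist','w12');s=snap('scene','s12')
b=cv2.resize(cv2.imread('pics/s12.png')[130:280,90:260],None,fx=4,fy=4)
cv2.imwrite('pics/c12b.png',b)
E
```

```text
t11.85 tcp [0.426  0.2119 0.104 ] x [ 0.003 -0.001 -1.   ] jaw deg 154.97 open 0.21 F [ 0.24  0.53 -1.05]
tool offset m [ 0.069   0.0012 -0.0011] units(total) [ 0.2299  0.0041 -0.0036]
rotvec deg [-0.03  0.04  0.17] units [-0.006  0.008  0.034]
```

View pics/w12.png

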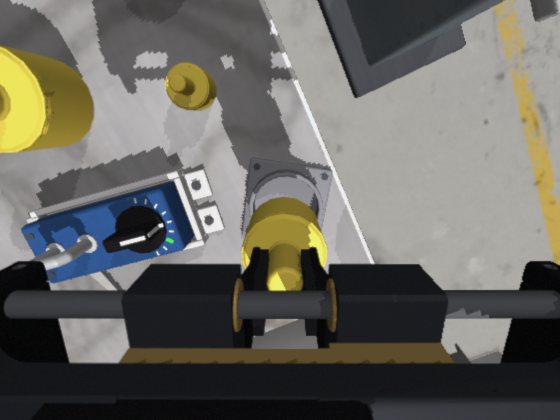

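View pics/c12b.png

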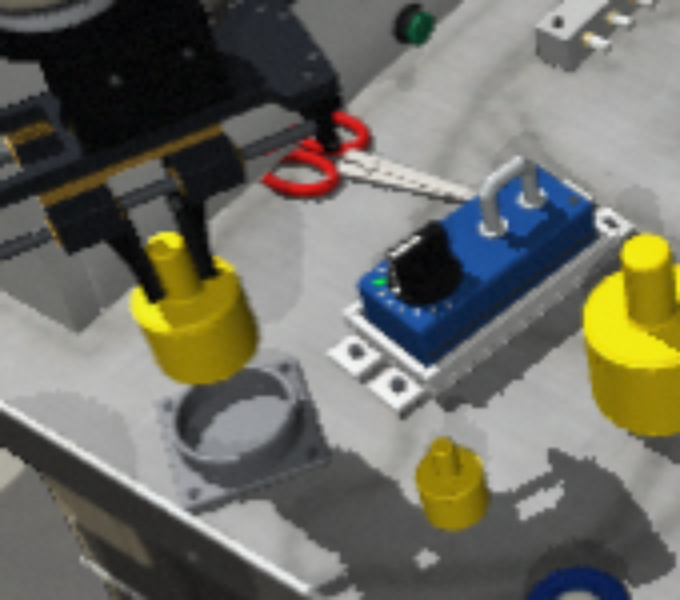

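```bash
python3 - <<'E'
from h import *
im=cv2.imread('pics/w12.png')[140:240,220:360];cv2.imwrite('pics/w12c.png',cv2.resize(im,None,fx=5.5,fy=5.5,interpolation=cv2.INTER_CUBIC))
E
```

```text
(no output)
```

View pics/w12c.png

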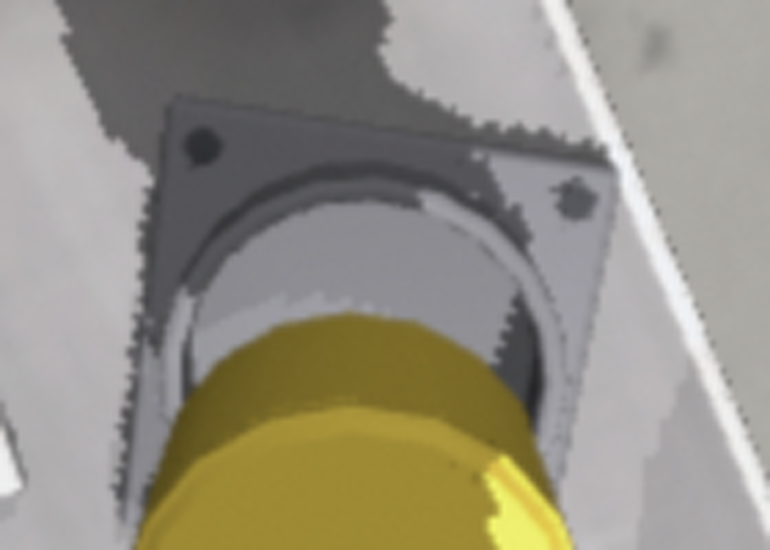

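```bash
python3 - <<'E'
from h import *
w=load('w12');c=lambda x,y:(220+x/5.5,140+y/5.5)
a=onz(w,*c(203,146),.007)[:2];b=onz(w,*c(575,200),.007)[:2]
v=b-a;L=np.linalg.norm(v);n=np.array([-v[1],v[0]])/L;m=(a+b)/2
print(a,b,L,m+n*.032,m-n*.032)
o=env.observe();T=rot(o['eef_rot']);p=o['tool_pos'];print(p)
# cap rim near edge
q=onz(w,*c(348,313),p[2]-.0268);print('cap rim near',q,'axis',q+T[:,2]*.0265)
print('rim outer l/r',onz(w,*c(160,400),.023),onz(w,*c(570,400),.023), T[:,1])
for h in(m+n*.032,m-n*.032): print('tool yz of holder',(T.T@(np.append(h,0)-p))[1:])
E
```

```text
[0.43375679 0.1669365 ] [0.3806139  0.20185232] 0.0635867978543302 [0.389614  0.1576503] [0.4247567  0.21113852]
[0.42562997 0.21194976 0.10419754]
cap rim near [0.41594202 0.18748651 0.07739754] axis [0.42715135 0.21149901 0.07742177]
rim outer l/r [0.45674424 0.20012678 0.023     ] [0.39501099 0.22889342 0.023     ] [-0.90612644  0.42299446 -0.00324928]
tool yz of holder [ 0.01000522 -0.06453227]
tool yz of holder [ 0.00078671 -0.00119973]
```

>>> servo_tool(offset=[[0, 0.006, -0.004], [0, 0, 0], [0.06, 0, 0], [0.06, 0, 0], [0.04, 0, 0]], rot=[[0, 0, 0.03], [0, 0, 0], [0, 0, 0], [0, 0, 0], [0, 0, 0]])

```text
time_s: 12.45
tool_pos: [0.4215, 0.2114, 0.0543]
eef_rot: [0.596, -0.379, 0.597, 0.38]
force: [-0.6, -0.2, 0.2]
opening: 0.209
```

>>> servo_tool(offset=[[0.03, 0, 0], [0.02, 0, 0], [0, 0, 0]], rot=[[0, 0, 0], [0, 0, 0], [0, 0, 0]])

```text
time_s: 12.75
tool_pos: [0.4213, 0.2113, 0.0393]
eef_rot: [0.595, -0.379, 0.598, 0.38]
force: [-0.1, 0.5, -0.2]
opening: 0.208
```

```bash
python3 - <<'E'
from h import *
plan([0.4246,0.2114,0.034],np.radians(155))
w=snap('wrist','w13');s=snap('scene','s13')
b=cv2.resize(cv2.imread('pics/s13.png')[160:280,90:230],None,fx=4,fy=4)
cv2.imwrite('pics/c13b.png',b)
E
```

```text
t12.75 tcp [0.4213 0.2113 0.0393] x [-0.004 -0.    -1.   ] jaw deg 154.98 open 0.208 F [-0.06  0.5  -0.19]
tool offset m [ 0.0053 -0.003   0.0015] units(total) [ 0.0176 -0.0099  0.0049]
rotvec deg [-0.02 -0.11 -0.18] units [-0.003 -0.022 -0.036]
```

View pics/c13b.png

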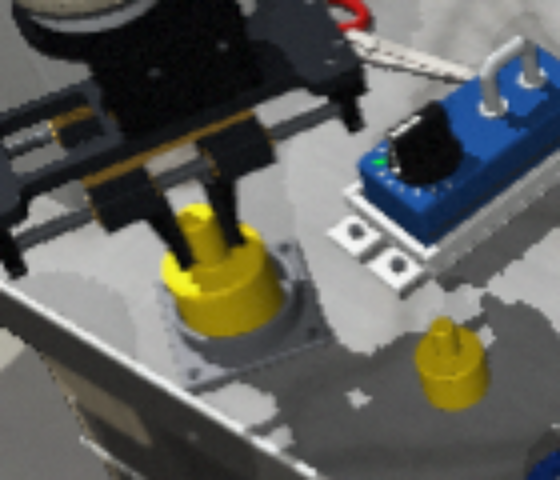

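>>> servo_tool(offset=[[0, -0.008, 0.003], [0, 0, 0], [0, 0, 0]], rot=[[0, 0, -0.03], [0, 0, 0], [0, 0, 0]])

```text
time_s: 13.15
tool_pos: [0.4245, 0.2113, 0.0401]
eef_rot: [0.596, -0.38, 0.596, 0.379]
force: [-0.2, 0.4, -0.0]
opening: 0.206
```

```bash
python3 - <<'E'
from h import *
plan([0.4246,0.2114,0.034],np.radians(155))
E
```

```text
t13.15 tcp [0.4245 0.2113 0.0401] x [ 0.001 -0.001 -1.   ] jaw deg 154.98 open 0.206 F [-0.24  0.39 -0.04]
tool offset m [ 0.0061 -0.      0.0002] units(total) [ 0.0202 -0.      0.0005]
rotvec deg [-0.02 -0.05  0.06] units [-0.003 -0.009  0.012]
```

>>> servo_tool(offset=[[0.012, 0, 0], [0.006, 0, 0], [0, 0, 0]], rot=[[0, 0, 0], [0, 0, 0], [0, 0, 0]])

```text
time_s: 13.45
tool_pos: [0.4238, 0.2111, 0.0339]
eef_rot: [0.596, -0.38, 0.597, 0.38]
force: [0.7, 0.1, -0.5]
opening: 0.21
```

```bash
python3 - <<'E'
from h import *
plan([0.4246,0.2114,0.0328],np.radians(155))
w=snap('wrist','w14')
im=cv2.imread('pics/w14.png')[140:300,210:370];cv2.imwrite('pics/w14c.png',cv2.resize(im,None,fx=3.5,fy=3.5,interpolation=cv2.INTER_CUBIC))
E
```

```text
t13.45 tcp [0.4238 0.2111 0.0339] x [-0.001 -0.002 -1.   ] jaw deg 154.98 open 0.21 F [ 0.66  0.14 -0.47]
tool offset m [ 0.0011 -0.0006  0.0006] units(total) [ 0.0038 -0.002   0.0021]
rotvec deg [-0.02 -0.11 -0.02] units [-0.003 -0.022 -0.005]
```

View pics/w14c.png

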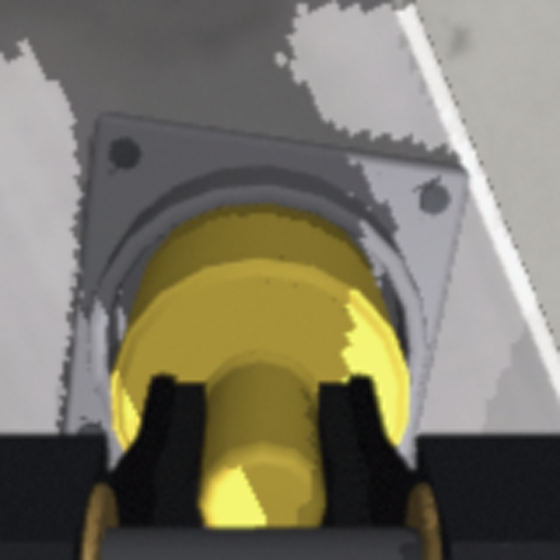

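>>> servo_tool(offset=[[0, 0, 0], [0, 0, 0], [0, 0, 0], [0, 0, 0], [0, 0, 0]], rot=[[0, 0, 0], [0, 0, 0], [0, 0, 0], [0, 0, 0], [0, 0, 0]], grip=0.45)

```text
time_s: 14.0
tool_pos: [0.4242, 0.2112, 0.0343]
eef_rot: [0.596, -0.38, 0.597, 0.379]
force: [-0.2, 0.2, 0.4]
opening: 0.521
```

>>> servo_tool(offset=[[-0.05, 0, 0], [-0.1, 0, 0], [-0.15, 0, 0], [-0.15, 0, 0], [0, 0, 0]], rot=[[0, 0, 0], [0, 0, 0], [0, 0, 0], [0, 0, 0], [0, 0, 0]])

```text
time_s: 14.5
tool_pos: [0.4284, 0.2125, 0.1746]
eef_rot: [0.6, -0.382, 0.592, 0.378]
force: [0.4, 0.1, -0.0]
opening: 0.551
```

```bash
python3 - <<'E'
from h import *
plan([0.54,0.17,0.20],np.radians(80))
w=snap('wrist','w15');s=snap('scene','s15')
b=cv2.resize(cv2.imread('pics/s15.png')[150:280,90:260],None,fx=4,fy=4)
cv2.imwrite('pics/c15b.png',b)
E
```

```text
t14.50 tcp [0.4284 0.2125 0.1746] x [ 0.012  0.002 -1.   ] jaw deg 155.01 open 0.551 F [ 0.41  0.09 -0.04]
tool offset m [-0.024  -0.1194  0.0087] units(total) [-0.0801 -0.3979  0.0292]
rotvec deg [75.01  0.72  0.27] units [15.002  0.145  0.053]
```

View pics/w15.png

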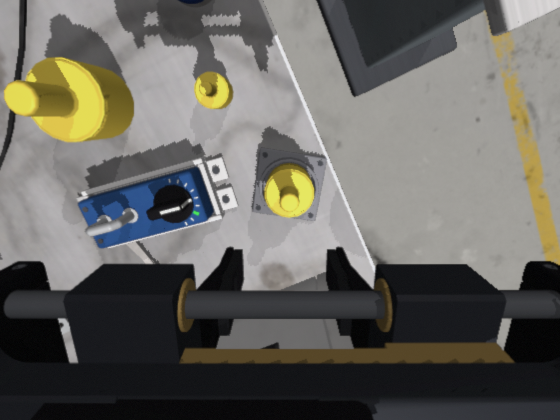

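View pics/c15b.png

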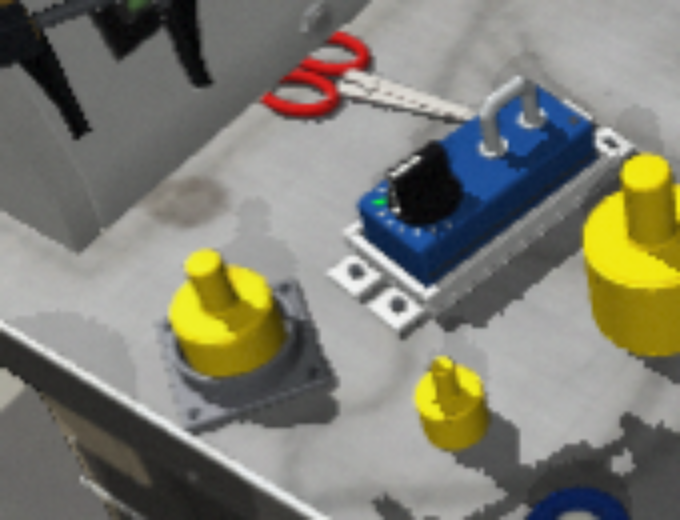

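>>> servo_tool(offset=[[-0.04, -0.13, 0.01], [-0.04, -0.13, 0.01], [0, -0.14, 0.01], [0, 0, 0], [0, 0, 0]], rot=[[0, 0, 0], [0, 0, 0], [1, 0, 0], [1, 0, 0], [1, 0, 0]])

```text
time_s: 15.1
tool_pos: [0.5365, 0.1678, 0.1906]
eef_rot: [0.64, -0.297, 0.644, 0.297]
force: [-0.2, 0.3, 0.4]
opening: 0.547
```

>>> servo_tool(offset=[[0, 0, 0], [0, 0, 0], [0, 0, 0], [0, 0, 0], [0, 0, 0]], rot=[[1, 0, 0], [1, 0, 0], [1, 0, 0], [1, 0, 0], [1, 0, 0]])

```text
time_s: 15.6
tool_pos: [0.5351, 0.1685, 0.1907]
eef_rot: [0.689, -0.152, 0.693, 0.151]
force: [-0.4, 0.2, -0.7]
opening: 0.547
```

>>> servo_tool(offset=[[0, 0, 0], [0, 0, 0], [0, 0, 0], [0, 0, 0], [0, 0, 0]], rot=[[1, 0, 0], [1, 0, 0], [1, 0, 0], [1, 0, 0], [1, 0, 0]])

```text
time_s: 16.1
tool_pos: [0.535, 0.1686, 0.1907]
eef_rot: [0.705, 0.001, 0.709, -0.002]
force: [-0.0, 1.3, 0.1]
opening: 0.548
```

>>> servo_tool(offset=[[0, 0, 0.1], [0, 0, 0], [0, 0, 0]], rot=[[1, 0, 0], [1, 0, 0], [0, 0, 0]])

```text
time_s: 16.4
tool_pos: [0.5657, 0.1685, 0.1906]
eef_rot: [0.703, 0.061, 0.706, -0.063]
force: [-0.9, -1.0, -1.0]
opening: 0.549
```

```bash
python3 - <<'E'
from h import *
plan([0.5388,0.17,0.12],np.radians(80))
w=snap('wrist','w16')
im=cv2.imread('pics/w16.png')[0:280,180:420];cv2.imwrite('pics/w16c.png',cv2.resize(im,None,fx=2.14,fy=2.14,interpolation=cv2.INTER_CUBIC))
E
```

```text
t16.40 tcp [0.5657 0.1685 0.1906] x [-0.005 -0.002 -1.   ] jaw deg 79.97 open 0.549 F [-0.87 -1.03 -0.96]
tool offset m [ 0.0708 -0.003  -0.0264] units(total) [ 0.2359 -0.0101 -0.0879]
rotvec deg [-0.03 -0.28  0.16] units [-0.006 -0.056  0.031]
```

View pics/w16c.png

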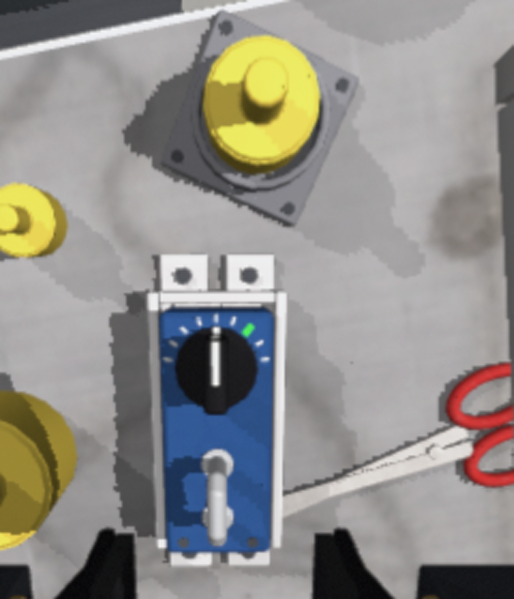

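```bash
python3 - <<'E'
from h import *
w=load('w16')
c=lambda x,y:(180+x/2.143,y/2.143)
print('flange',onz(w,*c(216,365),.051)); print('bar ends top',onz(w,*c(216,330),.077),onz(w,*c(216,398),.077))
L=[onz(w,*c(*a),.046)[:2] for a in ((161,309),(274,309),(165,553),(273,553))]
print(np.round(L,4),sum(L)/4)
for a,b in ((0,2),(1,3)): v=L[b]-L[a];print(np.degrees(np.arctan2(v[1],v[0])),np.linalg.norm(v))
B=[onz(w,*c(*a),.083)[:2] for a in ((217,460),(217,520))];print('bar',B,(B[0]+B[1])/2)
print('cap knob end',onz(w,*c(266,80),.084),'rim/bolts',np.mean([onz(w,*c(*a),.007) for a in((226,27),(343,85),(288,208),(177,156))],0))
plan([0.5388,0.17,0.12],np.radians(80))
E
```

```text
flange [0.53805963 0.16911006 0.051     ]
bar ends top [0.51841646 0.1730236  0.077     ] [0.54921211 0.16746956 0.077     ]
[[0.5068 0.1471]
 [0.5165 0.202 ]
 [0.6363 0.1228]
 [0.6466 0.1814]] [0.57653681 0.16330596]
-10.6397906686796 0.13175504730582502
-9.015347277815465 0.13169222406879533
bar [array([0.57721397, 0.1629813 ]), array([0.6070428 , 0.15761417])] [0.59212839 0.16029774]
cap knob end [0.42402233 0.21042304 0.084     ] rim/bolts [0.42537675 0.21084142 0.007     ]
t16.45 tcp [0.5652 0.1685 0.1909] x [-0.005 -0.002 -1.   ] jaw deg 80.07 open 0.551 F [-0.12 -0.3  -0.36]
tool offset m [ 0.071  -0.0029 -0.0259] units(total) [ 0.2367 -0.0097 -0.0862]
rotvec deg [ 0.07 -0.29  0.16] units [ 0.015 -0.057  0.032]
```

```bash
python3 - <<'E'
from h import *
plan([0.539,0.1703,0.06],np.radians(80))
E
```

```text
t16.45 tcp [0.5652 0.1685 0.1909] x [-0.005 -0.002 -1.   ] jaw deg 80.07 open 0.551 F [-0.12 -0.3  -0.36]
tool offset m [ 0.131  -0.0024 -0.0254] units(total) [ 0.4367 -0.0081 -0.0848]
rotvec deg [ 0.07 -0.29  0.16] units [ 0.015 -0.057  0.032]
```

>>> servo_tool(offset=[[0.08, -0.004, -0.085], [0.14, 0, 0], [0.12, 0, 0], [0.09, 0, 0], [0, 0, 0]], rot=[[0, -0.05, 0.03], [0, 0, 0], [0, 0, 0], [0, 0, 0], [0, 0, 0]], grip=0.6)

```text
time_s: 16.95
tool_pos: [0.537, 0.1715, 0.06]
eef_rot: [0.702, 0.061, 0.707, -0.062]
force: [-0.1, -0.3, -1.0]
opening: 0.409
```

>>> servo_tool(offset=[[0, 0, 0], [0, 0, 0]], rot=[[0, 0, 0], [0, 0, 0]])

```text
time_s: 17.15
tool_pos: [0.5428, 0.1722, 0.0656]
eef_rot: [0.707, 0.062, 0.702, -0.061]
force: [0.3, -0.7, 0.3]
opening: 0.402
```

```bash
python3 - <<'E'
from h import *
plan([0.539,0.1703,0.030],np.radians(80))
w=snap('wrist','w17');s=snap('scene','s17')
a=cv2.resize(cv2.imread('pics/w17.png')[160:360,170:410],None,fx=2.8,fy=2.8)
b=cv2.resize(cv2.imread('pics/s17.png')[140:220,150:250],None,fx=6,fy=6)
cv2.imwrite('pics/c17a.png',a);cv2.imwrite('pics/c17b.png',b)
E
```

```text
t17.15 tcp [0.5428 0.1722 0.0656] x [ 0.007  0.001 -1.   ] jaw deg 80.02 open 0.402 F [ 0.33 -0.68  0.32]
tool offset m [ 0.0356 -0.0026 -0.0036] units(total) [ 0.1186 -0.0088 -0.0121]
rotvec deg [ 0.02  0.37 -0.11] units [ 0.004  0.075 -0.022]
```

View pics/c17a.png

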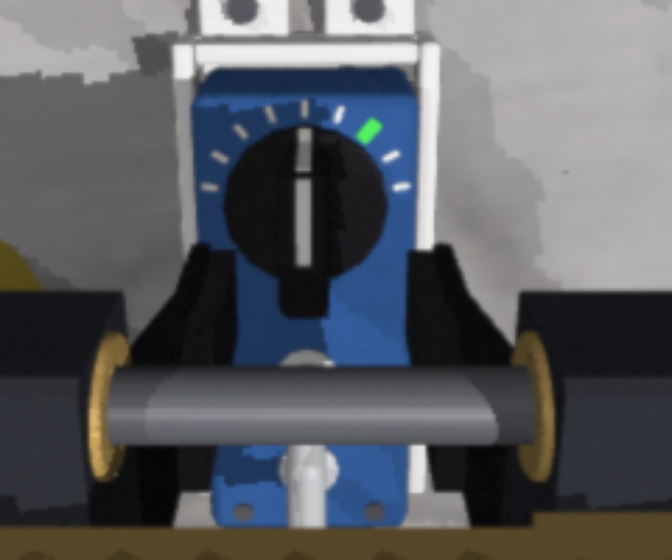

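View pics/c17b.png

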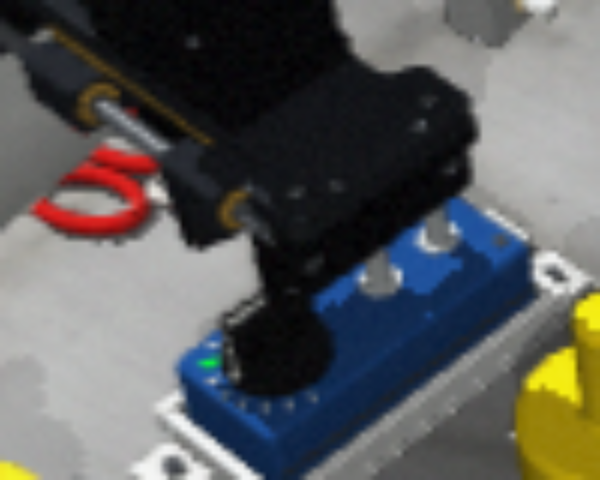

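>>> servo_tool(offset=[[0, -0.01, -0.012], [0.03, 0, 0], [0.03, 0, 0], [0, 0, 0], [0, 0, 0]], rot=[[0, 0.04, 0], [0, 0, 0], [0, 0, 0], [0, 0, 0], [0, 0, 0]])

```text
time_s: 17.75
tool_pos: [0.5374, 0.1697, 0.0456]
eef_rot: [0.704, 0.062, 0.705, -0.061]
force: [-0.4, 0.0, 0.2]
opening: 0.398
```

```bash
python3 - <<'E'
from h import *
plan([0.539,0.1703,0.030],np.radians(80))
w=snap('wrist','w18');s=snap('scene','s18')
a=cv2.resize(cv2.imread('pics/w18.png')[160:360,170:410],None,fx=2.8,fy=2.8)
b=cv2.resize(cv2.imread('pics/s18.png')[140:220,150:250],None,fx=6,fy=6)
cv2.imwrite('pics/c18a.png',a);cv2.imwrite('pics/c18b.png',b)
E
```

```text
t17.75 tcp [0.5374 0.1697 0.0456] x [-0.     0.001 -1.   ] jaw deg 79.98 open 0.398 F [-0.39  0.03  0.21]
tool offset m [0.0156 0.0009 0.0015] units(total) [0.0521 0.0029 0.0049]
rotvec deg [-0.02 -0.03 -0.05] units [-0.004 -0.006 -0.01 ]
```

View pics/c18a.png

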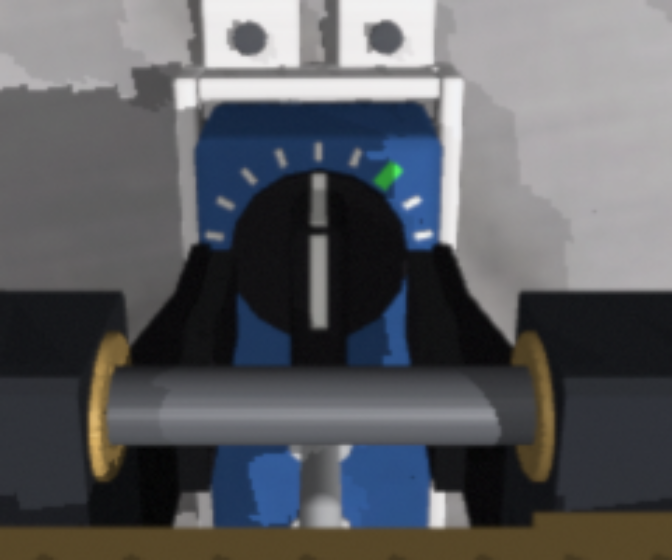

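View pics/c18b.png

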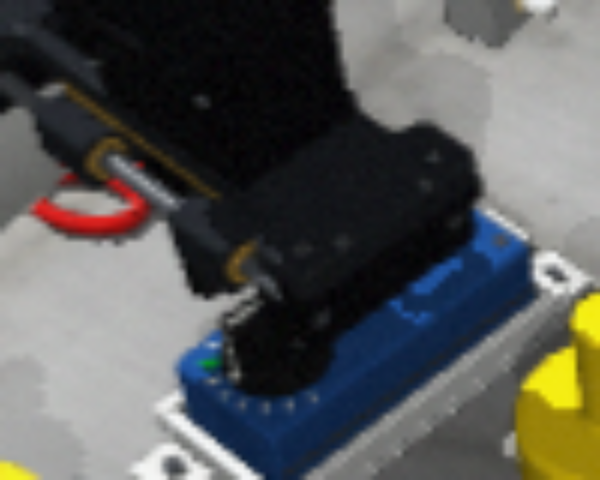

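>>> servo_tool(offset=[[0.015, 0.003, 0.004], [0.015, 0, 0], [0, 0, 0]], rot=[[0, 0, 0], [0, 0, 0], [0, 0, 0]])

```text
time_s: 18.15
tool_pos: [0.5387, 0.1704, 0.0366]
eef_rot: [0.704, 0.062, 0.705, -0.061]
force: [-0.5, -0.9, 0.4]
opening: 0.401
```

>>> servo_tool(offset=[[0.01, 0, 0], [0, 0, 0], [0, 0, 0]], rot=[[0, 0, 0], [0, 0, 0], [0, 0, 0]])

```text
time_s: 18.45
tool_pos: [0.5391, 0.1705, 0.0342]
eef_rot: [0.705, 0.062, 0.704, -0.061]
force: [-0.6, -0.5, -0.2]
opening: 0.401
```

```bash
python3 - <<'E'
from h import *
plan([0.539,0.1703,0.032],np.radians(80))
w=snap('wrist','w19');s=snap('scene','s19')
a=cv2.resize(cv2.imread('pics/w19.png')[160:360,170:410],None,fx=2.8,fy=2.8)
b=cv2.resize(cv2.imread('pics/s19.png')[140:220,150:250],None,fx=6,fy=6)
cv2.imwrite('pics/c19a.png',a);cv2.imwrite('pics/c19b.png',b)
E
```

```text
t18.45 tcp [0.5391 0.1705 0.0342] x [ 0.001  0.001 -1.   ] jaw deg 79.98 open 0.401 F [-0.55 -0.45 -0.24]
tool offset m [ 0.0022 -0.0002 -0.0001] units(total) [ 0.0074 -0.0006 -0.0003]
rotvec deg [-0.02  0.04 -0.07] units [-0.003  0.007 -0.014]
```

View pics/c19a.png

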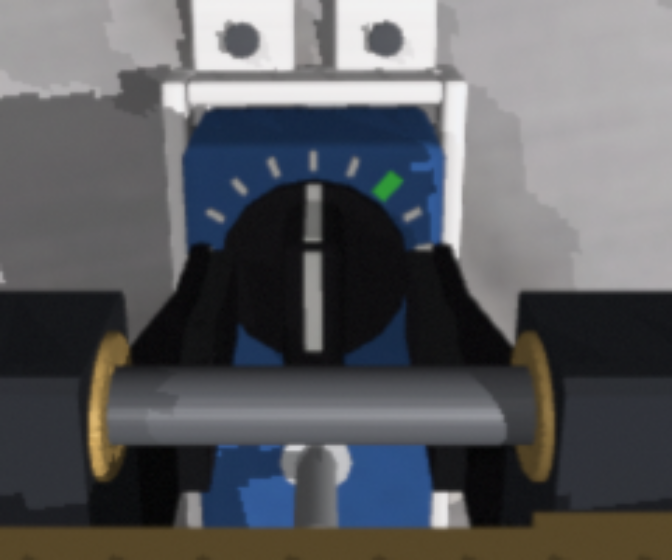

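View pics/c19b.png

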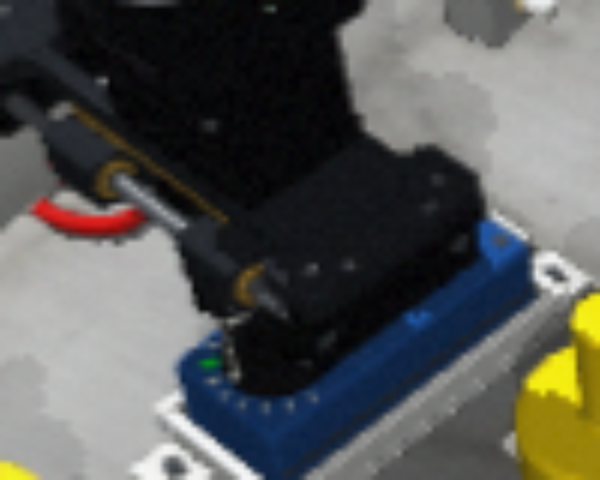

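>>> servo_tool(offset=[[0.008, -0.003, 0], [0, 0, 0], [0, 0, 0], [0, 0, 0], [0, 0, 0]], rot=[[0, 0, 0], [0, 0, 0], [0, 0, 0], [0, 0, 0], [0, 0, 0]], grip=1)

```text
time_s: 19.05
tool_pos: [0.539, 0.1695, 0.0319]
eef_rot: [0.705, 0.062, 0.704, -0.061]
force: [0.3, -0.1, 0.1]
opening: 0.134
```

>>> servo_tool(offset=[[0, 0, 0], [0, 0, 0]], rot=[[0, 0, 0], [0, 0, 0]])

```text
time_s: 19.25
tool_pos: [0.5389, 0.1695, 0.0319]
eef_rot: [0.705, 0.062, 0.704, -0.061]
force: [-0.2, -0.1, -0.7]
opening: 0.134
```

```bash
python3 - <<'E'
from h import *
plan([0.539,0.1703,0.032],np.radians(40)); print(env.observe()['torque'].round(3),env.observe()['q'].round(3))
E
```

```text
t19.25 tcp [0.5389 0.1695 0.0319] x [ 0.001  0.001 -1.   ] jaw deg 79.99 open 0.134 F [-0.17 -0.06 -0.73]
tool offset m [-0.0001  0.0008 -0.0001] units(total) [-0.0003  0.0027 -0.0003]
rotvec deg [ 3.999e+01  2.000e-02 -7.000e-02] units [ 7.998e+00  3.000e-03 -1.500e-02]
[-0.03   0.044 -0.033] [ 1.060e-01  6.850e-01  1.712e+00  1.000e-03  7.430e-01 -1.291e+00]
```

>>> servo_tool(offset=[[0, 0, 0], [0, 0, 0], [0, 0, 0], [0, 0, 0], [0, 0, 0]], rot=[[0.8, 0, 0], [0.8, 0, 0], [0.8, 0, 0], [0.8, 0, 0], [0.8, 0, 0]])

```text
time_s: 19.75
tool_pos: [0.5391, 0.1698, 0.0319]
eef_rot: [0.683, 0.185, 0.682, -0.183]
force: [0.8, 1.0, 0.8]
opening: 0.137
```

>>> servo_tool(offset=[[0, 0, 0], [0, 0, 0], [0, 0, 0], [0, 0, 0], [0, 0, 0]], rot=[[0.8, 0, 0], [0.8, 0, 0], [0.8, 0, 0], [0.8, 0, 0], [0.8, 0, 0]])

```text
time_s: 20.25
tool_pos: [0.5392, 0.1699, 0.0319]
eef_rot: [0.641, 0.301, 0.64, -0.299]
force: [0.2, 0.8, -1.0]
opening: 0.137
```

>>> servo_tool(offset=[[0, 0, 0], [0, 0, 0], [0, 0, 0]], rot=[[0, 0, 0], [0, 0, 0], [0, 0, 0]])

```text
time_s: 20.55
tool_pos: [0.5392, 0.1697, 0.0319]
eef_rot: [0.641, 0.299, 0.641, -0.298]
force: [1.5, 0.9, -0.3]
opening: 0.134
```

```bash
python3 - <<'E'
from h import *
plan([0.539,0.1703,0.032],np.radians(40)); print(env.observe()['torque'].round(3))
w=snap('wrist','w20');s=snap('scene','s20')
a=cv2.resize(cv2.imread('pics/w20.png')[120:360,170:410],None,fx=2.5,fy=2.5)
cv2.imwrite('pics/c20a.png',a)
E
```

```text
t20.55 tcp [0.5392 0.1697 0.0319] x [ 0.001  0.001 -1.   ] jaw deg 40.04 open 0.134 F [ 1.54  0.91 -0.25]
tool offset m [-0.0001  0.0002 -0.0006] units(total) [-0.0002  0.0007 -0.0019]
rotvec deg [ 0.04 -0.   -0.11] units [ 0.008 -0.001 -0.022]
[ 0.071 -0.054 -0.002]
```

View pics/c20a.png

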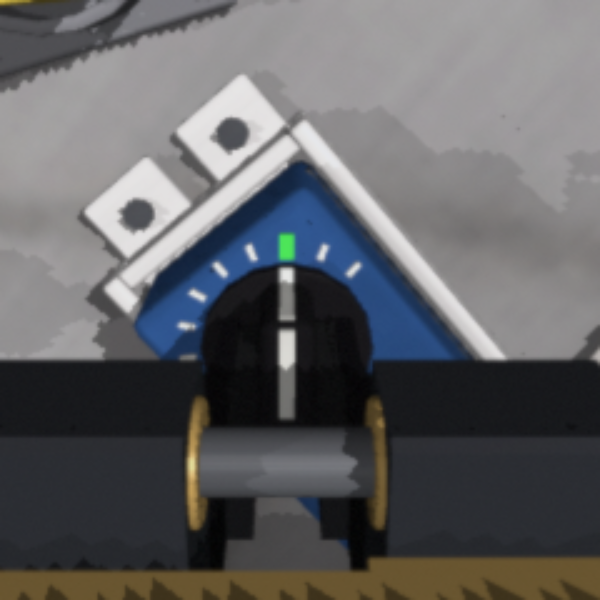

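>>> servo_tool(offset=[[0, 0, 0], [0, 0, 0], [0, 0, 0], [0, 0, 0]], rot=[[0, 0, 0], [0, 0, 0], [0, 0, 0], [0, 0, 0]], grip=0.65)

```text
time_s: 21.05
tool_pos: [0.5389, 0.1695, 0.0319]
eef_rot: [0.641, 0.299, 0.641, -0.298]
force: [-0.4, -0.3, 0.3]
opening: 0.332
```

>>> servo_tool(offset=[[-0.05, 0, 0], [-0.1, 0, 0], [-0.14, 0, 0], [-0.14, 0, 0], [-0.08, 0, 0]], rot=[[0, 0, 0], [0, 0, 0], [-1, 0, 0], [-1, 0, 0], [-1, 0, 0]])

```text
time_s: 21.55
tool_pos: [0.5403, 0.1696, 0.1884]
eef_rot: [0.677, 0.213, 0.673, -0.21]
force: [0.2, -0.9, 0.1]
opening: 0.35
```

>>> servo_tool(offset=[[0, 0, 0], [0, 0, 0], [0, 0, 0], [0, 0, 0], [0, 0, 0]], rot=[[-1, 0, 0], [-1, 0, 0], [-1, 0, 0], [-1, 0, 0], [-1, 0, 0]])

```text
time_s: 22.05
tool_pos: [0.5385, 0.1693, 0.1849]
eef_rot: [0.705, 0.061, 0.704, -0.06]
force: [-0.6, 0.2, 0.1]
opening: 0.353
```

```bash
python3 - <<'E'
from h import *
plan([0.604,0.159,0.12],np.radians(80))
w=snap('wrist','w21')
im=cv2.imread('pics/w21.png')[100:290,200:380];cv2.imwrite('pics/w21c.png',cv2.resize(im,None,fx=3,fy=3,interpolation=cv2.INTER_CUBIC))
E
```

```text
t22.05 tcp [0.5385 0.1693 0.1849] x [ 0.001  0.001 -1.   ] jaw deg 80.19 open 0.353 F [-0.62  0.16  0.07]
tool offset m [0.0649 0.0009 0.0662] units(total) [0.2163 0.003  0.2208]
rotvec deg [ 0.19  0.02 -0.06] units [ 0.039  0.005 -0.012]
```

View pics/w21c.png

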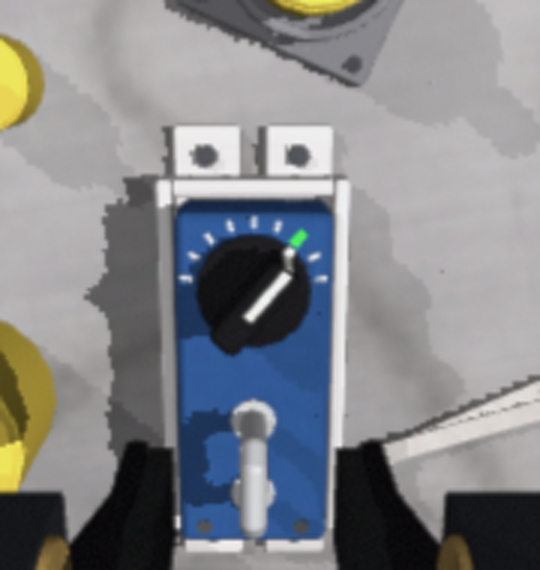

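```bash
python3 - <<'E'
from h import *
w=load('w21');c=lambda x,y:(200+x/3,100+y/3)
o=env.observe();T=rot(o['eef_rot']);p=o['tool_pos']
for n,a,z in (('bar near end',(254,448),.083),('bar far end',(254,525),.083),('leg base n',(254,420),.048),('leg base f',(253,492),.048),('dial',(254,290),.051)):
    P=onz(w,*c(*a),z);print(n,P.round(4),'tool yz',(T.T@(P-p))[1:].round(4))
plan([0.604,0.1587,0.06],np.radians(80))
E
```

```text
bar near end [0.5862 0.1615 0.083 ] tool yz [0.0002 0.0482]
bar far end [0.615  0.1565 0.083 ] tool yz [0.0002 0.0774]
leg base n [0.5901 0.1609 0.048 ] tool yz [0.0002 0.0522]
leg base f [0.6197 0.1554 0.048 ] tool yz [-0.0002  0.0822]
dial [0.5395 0.1696 0.051 ] tool yz [0.0003 0.0008]
t22.10 tcp [0.5386 0.1693 0.1849] x [ 0.001  0.001 -1.   ] jaw deg 80.33 open 0.348 F [-0.33 -0.33 -0.23]
tool offset m [0.1249 0.0004 0.0662] units(total) [0.4164 0.0015 0.2207]
rotvec deg [ 0.33  0.03 -0.06] units [ 0.065  0.006 -0.011]
```

>>> servo_tool(offset=[[0, 0.003, 0.11], [0, 0, 0.112], [0.1, 0, 0], [0.1, 0, 0], [0, 0, 0]], rot=[[0.06, 0, 0], [0, 0, 0], [0, 0, 0], [0, 0, 0], [0, 0, 0]], grip=0.6)

```text
time_s: 22.6
tool_pos: [0.6009, 0.158, 0.1207]
eef_rot: [0.701, 0.064, 0.707, -0.064]
force: [-0.9, 0.2, -0.5]
opening: 0.399
```

>>> servo_tool(offset=[[0, 0, 0], [0, 0, 0]], rot=[[0, 0, 0], [0, 0, 0]])

```text
time_s: 22.8
tool_pos: [0.6057, 0.1588, 0.1266]
eef_rot: [0.706, 0.064, 0.703, -0.063]
force: [0.7, 0.1, 0.2]
opening: 0.403
```

```bash
python3 - <<'E'
from h import *
plan([0.6045,0.159,0.038],np.radians(80))
w=snap('wrist','w22')
im=cv2.imread('pics/w22.png')[160:360,170:410];cv2.imwrite('pics/w22c.png',cv2.resize(im,None,fx=2.8,fy=2.8,interpolation=cv2.INTER_CUBIC))
E
```

```text
t22.80 tcp [0.6057 0.1588 0.1266] x [ 0.004  0.001 -1.   ] jaw deg 79.67 open 0.403 F [0.74 0.14 0.23]
tool offset m [ 0.0886 -0.0002 -0.0016] units(total) [ 0.2952 -0.0006 -0.0052]
rotvec deg [-0.33  0.2  -0.11] units [-0.066  0.041 -0.022]
```

View pics/w22c.png

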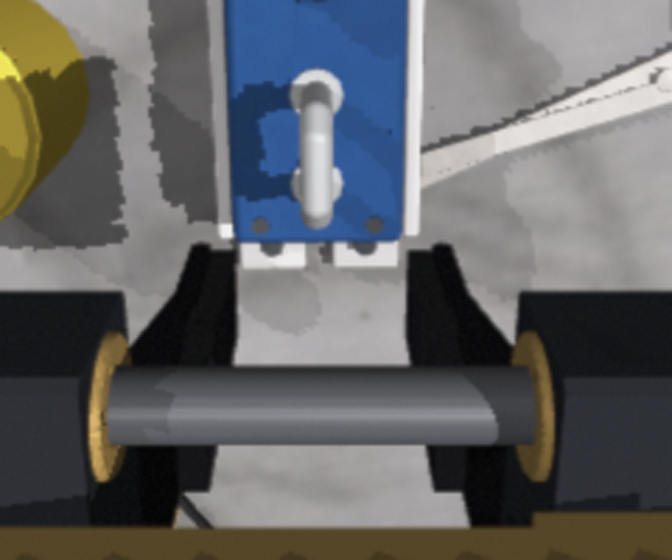

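>>> servo_tool(offset=[[0.08, 0, -0.003], [0.08, 0, 0], [0.06, 0, 0], [0.04, 0, 0], [0, 0, 0]], rot=[[-0.06, 0, 0], [0, 0, 0], [0, 0, 0], [0, 0, 0], [0, 0, 0]])

```text
time_s: 23.35
tool_pos: [0.6033, 0.1589, 0.0464]
eef_rot: [0.704, 0.062, 0.705, -0.061]
force: [-0.5, -0.0, -0.4]
opening: 0.399
```

>>> servo_tool(offset=[[0.02, 0, 0], [0, 0, 0], [0, 0, 0]], rot=[[0, 0, 0], [0, 0, 0], [0, 0, 0]])

```text
time_s: 23.65
tool_pos: [0.6044, 0.1589, 0.0417]
eef_rot: [0.705, 0.062, 0.704, -0.061]
force: [-0.9, -0.4, -0.2]
opening: 0.399
```

```bash
python3 - <<'E'
from h import *
plan([0.6045,0.159,0.038],np.radians(80))
w=snap('wrist','w23');s=snap('scene','s23')
a=cv2.resize(cv2.imread('pics/w23.png')[160:360,170:410],None,fx=2.8,fy=2.8)
b=cv2.resize(cv2.imread('pics/s23.png')[140:230,150:260],None,fx=5.5,fy=5.5)
cv2.imwrite('pics/c23a.png',a);cv2.imwrite('pics/c23b.png',b)
E
```

```text
t23.65 tcp [0.6044 0.1589 0.0417] x [ 0.002  0.001 -1.   ] jaw deg 79.99 open 0.399 F [-0.86 -0.38 -0.16]
tool offset m [0.0037 0.0001 0.0001] units(total) [0.0124 0.0002 0.0002]
rotvec deg [-0.01  0.12 -0.09] units [-0.003  0.025 -0.018]
```

View pics/c23a.png

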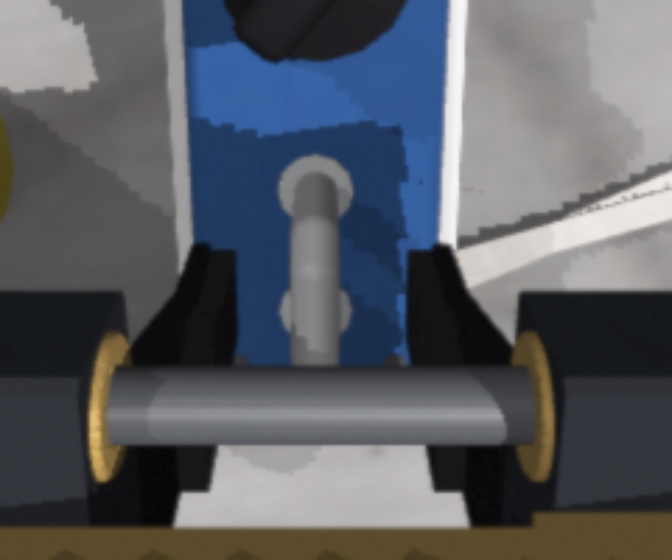

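View pics/c23b.png

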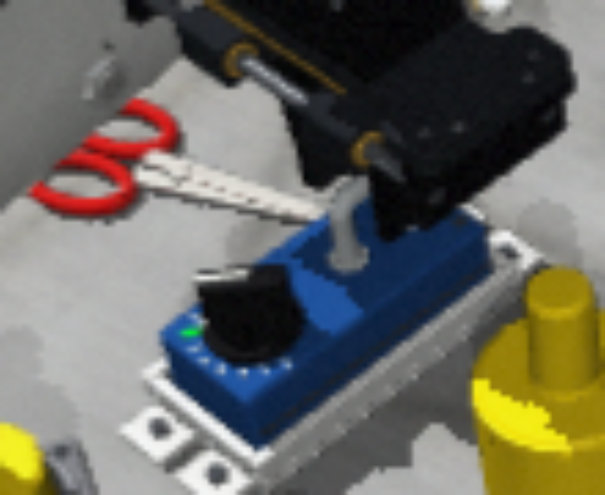

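>>> servo_tool(offset=[[0.013, 0, 0], [0, 0, 0], [0, 0, 0], [0, 0, 0], [0, 0, 0]], rot=[[0, 0, 0], [0, 0, 0], [0, 0, 0], [0, 0, 0], [0, 0, 0]], grip=1)

```text
time_s: 24.25
tool_pos: [0.6037, 0.1582, 0.037]
eef_rot: [0.705, 0.062, 0.704, -0.062]
force: [-1.2, -2.7, 0.0]
opening: 0.1
```

>>> servo_tool(offset=[[0, 0, 0], [0, 0, 0]], rot=[[0, 0, 0], [0, 0, 0]])

```text
time_s: 24.45
tool_pos: [0.6037, 0.1583, 0.037]
eef_rot: [0.705, 0.062, 0.704, -0.062]
force: [-0.6, -3.3, 0.1]
opening: 0.099
```

>>> servo_tool(offset=[[-0.01, 0, 0], [-0.01, 0, 0], [-0.01, 0, 0], [-0.01, 0, 0], [-0.01, 0, 0]], rot=[[0, 0, 0], [0, 0, 0], [0, 0, 0], [0, 0, 0], [0, 0, 0]])

```text
time_s: 24.95
tool_pos: [0.6038, 0.1589, 0.0524]
eef_rot: [0.705, 0.062, 0.704, -0.061]
force: [0.9, -2.8, -1.8]
opening: 0.099
```

>>> servo_tool(offset=[[-0.008, 0, 0], [0, 0, 0], [0, 0, 0]], rot=[[0, 0, 0], [0, 0, 0], [0, 0, 0]])

```text
time_s: 25.25
tool_pos: [0.6038, 0.1589, 0.0547]
eef_rot: [0.705, 0.062, 0.704, -0.061]
force: [-0.2, -2.0, 0.6]
opening: 0.098
```

```bash
python3 - <<'E'
from h import *
plan([0.6045,0.159,0.20],np.radians(80))
w=snap('wrist','w24');s=snap('scene','s24')
a=cv2.resize(cv2.imread('pics/w24.png')[100:300,200:380],None,fx=2.8,fy=2.8)
b=cv2.resize(cv2.imread('pics/s24.png')[140:230,150:260],None,fx=5.5,fy=5.5)
cv2.imwrite('pics/c24a.png',a);cv2.imwrite('pics/c24b.png',b)
E
```

```text
t25.25 tcp [0.6038 0.1589 0.0547] x [ 0.001  0.001 -1.   ] jaw deg 79.99 open 0.098 F [-0.24 -1.98  0.64]
tool offset m [-0.1453  0.0004  0.0008] units(total) [-0.4843  0.0013  0.0026]
rotvec deg [-0.01  0.06 -0.08] units [-0.003  0.011 -0.016]
```

View pics/c24b.png

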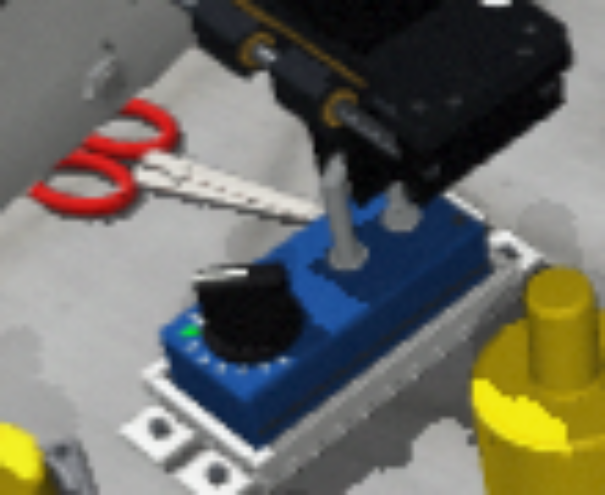

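View pics/c24a.png

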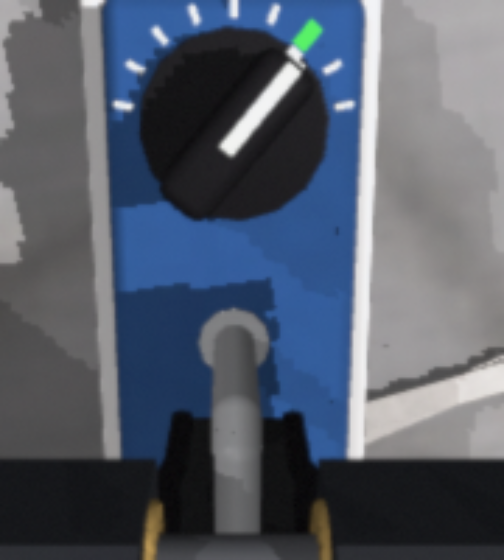

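>>> servo_tool(offset=[[-0.01, 0, 0], [-0.01, 0, 0], [-0.03, 0, 0], [-0.04, 0, 0], [-0.05, 0, 0]], rot=[[0, 0, 0], [0, 0, 0], [0, 0, 0], [0, 0, 0], [0, 0, 0]])

```text
time_s: 25.85
tool_pos: [0.6032, 0.159, 0.0969]
eef_rot: [0.704, 0.062, 0.705, -0.061]
force: [-1.0, -0.1, -7.0]
opening: 0.097
```

```bash
python3 - <<'E'
from h import *
plan([0.6045,0.159,0.21],np.radians(80))
w=snap('wrist','w25');s=snap('scene','s25')
b=cv2.resize(cv2.imread('pics/s25.png')[110:230,130:270],None,fx=4.5,fy=4.5)
cv2.imwrite('pics/c25b.png',b)
E
```

```text
t25.85 tcp [0.6032 0.159  0.0969] x [-0.     0.001 -1.   ] jaw deg 79.99 open 0.097 F [-0.98 -0.11 -7.  ]
tool offset m [-0.1131  0.0004  0.0012] units(total) [-0.3769  0.0013  0.0042]
rotvec deg [-0.01 -0.04 -0.06] units [-0.002 -0.008 -0.013]
```

View pics/c25b.png

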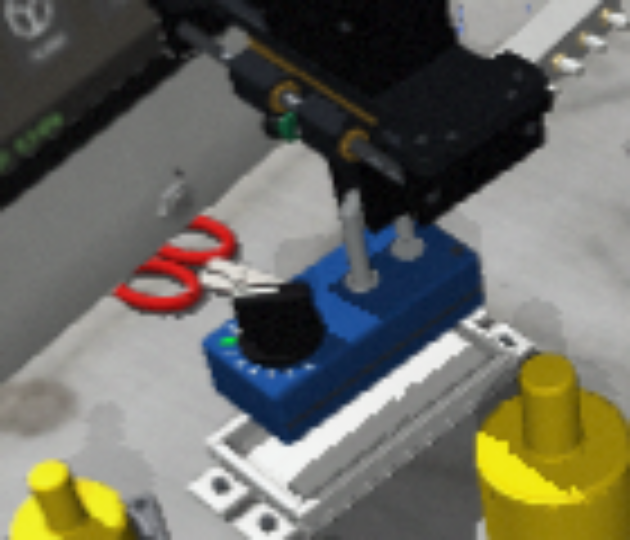

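>>> servo_tool(offset=[[-0.07, 0, 0], [-0.08, 0, 0], [-0.08, 0, 0], [-0.07, 0, 0], [-0.04, 0, 0]], rot=[[0, 0, 0], [0, 0, 0], [0, 0, 0], [0, 0, 0], [0, 0, 0]])

```text
time_s: 26.45
tool_pos: [0.6044, 0.1589, 0.2007]
eef_rot: [0.706, 0.062, 0.703, -0.061]
force: [0.9, 0.6, -7.6]
opening: 0.096
```

>>> servo_tool(offset=[[-0.02, 0, 0], [0, 0, 0], [0, 0, 0], [0, 0, 0], [0, 0, 0]], rot=[[0, 0, 0], [0, 0, 0], [0, 0, 0], [0, 0, 0], [0, 0, 0]])

```text
time_s: 26.95
tool_pos: [0.603, 0.1586, 0.2033]
eef_rot: [0.704, 0.062, 0.705, -0.061]
force: [0.3, -0.1, -6.2]
opening: 0.095
```

>>> servo_tool(offset=[[0, 0, 0], [0, 0, 0], [0, 0, 0], [0, 0, 0], [0, 0, 0]], rot=[[0, 0, 0], [0, 0, 0], [0, 0, 0], [0, 0, 0], [0, 0, 0]])

```text
time_s: 27.45
tool_pos: [0.6037, 0.1587, 0.2045]
eef_rot: [0.705, 0.062, 0.704, -0.061]
force: [0.5, 0.2, -6.8]
opening: 0.102
```

```bash
python3 - <<'E'
from h import *
plan([0.6045,0.159,0.21],np.radians(80))
w=snap('wrist','w26');s=snap('scene','s26')
b=cv2.resize(cv2.imread('pics/s26.png')[80:270,90:280],None,fx=3.15,fy=3.15)
cv2.imwrite('pics/c26b.png',b)
plan([0.6045,0.159,0.21],np.radians(80))
E
```

```text
t27.45 tcp [0.6037 0.1587 0.2045] x [ 0.001  0.001 -1.   ] jaw deg 79.99 open 0.102 F [ 0.53  0.17 -6.82]
tool offset m [-0.0055  0.0005  0.0008] units(total) [-0.0184  0.0015  0.0025]
rotvec deg [-0.01  0.05 -0.07] units [-0.003  0.01  -0.014]
t27.55 tcp [0.6037 0.1587 0.2045] x [ 0.001  0.001 -1.   ] jaw deg 79.99 open 0.098 F [-0.64 -0.55 -7.07]
tool offset m [-0.0055  0.0004  0.0007] units(total) [-0.0183  0.0015  0.0025]
rotvec deg [-0.01  0.05 -0.07] units [-0.002  0.011 -0.015]
```

View pics/c26b.png

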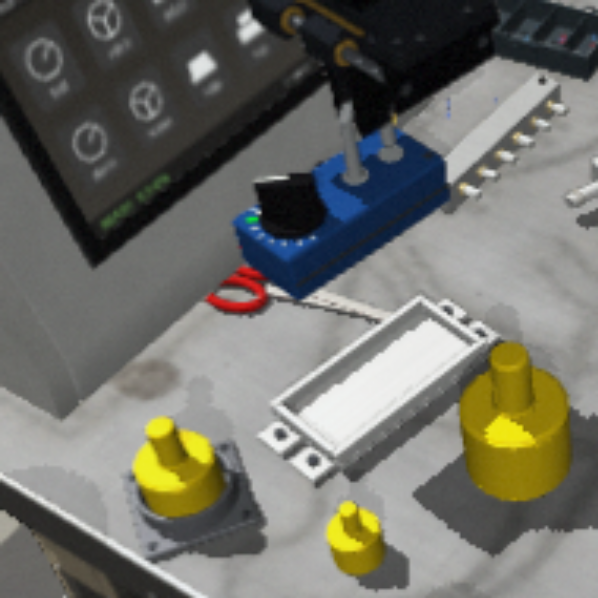

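View pics/w26.png

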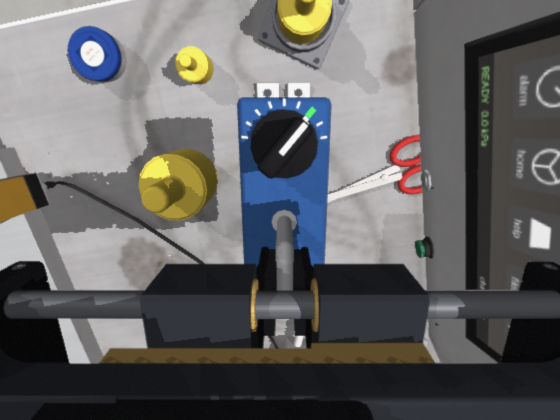

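```bash
python3 - <<'E'
from h import *
print(env.hand_in()); o=env.observe();print(o['time_s'],o['tool_pos'],o['force'].round(2),o['opening'])
E
```

```text
the job is handed in; nothing more can be done
None
the job is handed in; nothing more can be done
```

I finished every step and handed the job in at about 27.6 s of the 67 s allowed. The hand-in reports no verdict, so success is judged only from my own checks.

**What was done**
- The cap went from the dial into the round holder and was let go.
- The dial was turned 40° clockwise onto the green mark.
- The shackle was pulled up about 17.7 mm, and the open lock was lifted out and held by the shackle.

**Last checks**
- **Cap:** it stands upright in the holder, about 1.5 mm off centre in the wrist image.
- **Dial:** the pointer is at the green mark.
- **Lock:** it hangs level and still, with its underside about 0.157 m above the bench, clear of the cradle and the cap. The force reading was about -7 N, which fits a lock of about 0.57 kg plus sensor noise.
- **Bystanders:** the arm never came near the tin, screwdriver or test plug. The last images I viewed do not show all three, so I did not check their final positions.

**What failed or disagreed**
- **First cap grasp:** it closed on nothing, above the knob. The real fingertips sit about 27 mm behind the reported TCP, and I corrected for this in every later grasp. I then held the shackle nearer the fingertips, so the judged grasp-point distance should stay under 30 mm whether it is measured from the reported or the real fingertips.
- **Last joint:** it briefly read -2.854 rad during a turn, just past its stated range of -2.85. I backed it off on the next move and nothing reported a failure. I can't tell whether the judge counts it.
- **Cameras:** the top and wrist cameras disagreed by about 5 mm in y. I used the wrist camera.

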